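Back off a left-hand nut on a spindle sander and take out its slotted washer

ROBOT

A 7-joint arm with a two-finger parallel gripper is mounted at the origin on the work surface. World frame = base frame: x ahead of the robot, y to its left, z up, the work surface at z = 0. Lengths are in mm, angles in rad, forces in N, time in s.
With the tool pointing down it reaches from about 400 to 850 mm from the base axis. Payload 6.9 kg.
Tool frame: the origin (TCP) lies on the centre line of the jaws, within the pads' length; the fingertips stand 17 mm ahead of it and the grasp point (between the pads) lies 2 mm behind it; z points along the fingers, y is the direction in which the jaws open and shut (so a half turn about z gives the same grasp; the last joint's range is limited). The gripper opens to 85 mm and grips with 20 to 120 N. Pads are 22 mm wide; open, the fingers measure 114 mm over their backs; the gripper's body (76 mm by 85 mm) begins 54 mm behind the grasp point. The pads swing forward as they close: fully open they stand 13 mm farther back than shut.
Start: joints at [1.44, 0.507, -0.238, 1.5, 0.126, 1.149, -0.155], TCP at [146.591, -607.555, 248.275] pointing down, gripper open.
Joint ranges: [-3.08, 3.08], [-0.24, 2.05], [-1.43, 1.35], [0, 2.5], [-1.52, 4.66], [0.17, 1.96], [-2.89, 2.89]. Speed limits (rad/s): [2.39, 2.39, 3.14, 3.14, 3.14, 3.14, 3.14].

INTERFACE

Orientations are given as a unit quaternion [w, x, y, z].
In Python, from cell import bot gives the robot as it stands.
- The arm moves only by the shell command python3 -m creep 'ROWS' [FORCE]. ROWS is JSON, a list of rows, each an object of numbers: "hand": the finger opening in mm, from 0 to 85.4; "tx", "ty", "tz": the shift along the tool's x, y, z in mm; "wx", "wy", "wz": the turn, a rotation vector about the tool's x, y, z in degrees. In form: [{"hand": .., "tx": .., "ty": .., "tz": .., "wx": .., "wy": .., "wz": ..}, ...]. A call has 1 to 10 rows; each row shifts and turns the commanded pose from where the row before left it, along the tool's axes as they then stand; what a row does not reach is not made up. A row lasts 1/12 s, in which the tool goes at most 41.7 mm and 7.16 degrees, less where a joint would pass 70% of its speed; a pose out of reach is approached as far as the arm can. A call is refused whole if a number of a shift passes 41.7 or a number of a turn 7.16, either way. A call with a gripper value outside its range is refused whole. The fingers move at their own pace and stop on an object; FORCE is the grip in N (left out, the last holds). Time passes only in rows, so rows that do not move let the fingers close. It gives the time, the measured TCP pose, the force and the opening at its end, in the units of the state.
- bot.observe(): the state, without advancing time (a new reading comes with each control period).
- bot.camera(name): name is "side" or "top" or "wrist"; returns a dict with "color" (400x640x3 uint8, blue, green, red), "range_z" (400x640 float32, mm along the optical axis (not along the pixel's ray), 0 where there is no reading), "fx", "fy", "cx", "cy" (pixels), "R" (3x3) and "t" (3): a world point X has camera coordinates R X + t. Camera axes: x right, y down, z forward; pixel columns grow to the right and rows downward; lengths in mm; the calibration is good to about 2 mm. The wrist camera is an equidistant fisheye: a pixel r from the principal point sees the ray r / f radians off the axis. A picture is of the moment at which its call begins.
- bot.sign_off(): hands the job in, once; it reports no verdict.
The state is a dict: "t": time; "q": joint angles; "dq": joint speeds; "tau": joint torques, N m; "ee_pos": TCP position; "tool_rot": TCP orientation; "ft_force": force on the tool from outside, world axes, zero at the start; "ft_torque": the same for the moment, N m; "gripper_width": opening from 0.0 (shut) to 1.0 (fully open).
Only numpy, scipy, OpenCV 4.12 (cv2) and the standard library are available. Lean on these libraries where they do the work, as an engineer would, in place of code of your own. Each camera call takes 0.05 s, during which the arm holds its last target.

TASK

The sanding drum's square orange nut has a left-hand thread, so it loosens clockwise seen from above: feel that it eases, and back it off, taking fresh grips, until you feel its stop. Then draw the slotted washer out from under it by the red tongue and lay it gently, flat with the tongue up, in the blue tray, wholly inside. The drum hangs in a soft bearing: do not shove it sideways, press or pull it up or down, or wrench on the stop, and leave the spare sleeve, the wood offcut and the screwdriver where they are.

Things in the scene. Friction and masses are not known exactly. Their poses are not given: they have to be found in the camera images.
- sander: Spindle sander's round green plate, 200 mm across, 12 mm thick, fixed on the bench; origin at its underside centre, on the drum's axis, z up. It carries the drum softly: the drum gives 1 mm per 6 N sideways or up and down and 1 rad per 6 N m about its axis, and springs back. The bearing is strained beyond 2 mm (12 N) or 0.12 rad (0.7 N m).
- drum: Upright brown sanding drum, 76 mm across; its origin is the sander's origin when unloaded. The black top has a round recess 63 mm across, 3 mm deep: floor 82 mm, lip 85 mm above the bench. The lip has one gap, at the drum's -x side, for the washer's arm. A 12 mm steel stud stands in the middle and pokes out above the nut, to 150 mm above the bench.
- nut_grip (a point): Centre of the orange nut's square grip block, on the drum's axis: 28 x 28 mm, 36 mm tall (18 mm above and below this point); x and y axes are square to its faces. Left-hand thread: turning clockwise from above lifts nut and foot 3 mm per rad; the other way drives them down on to the washer. The thread is stiff, about 0.22 N m all along.
- nut_foot (a point): Underside centre of the nut's steel flange (44 mm across, 5 mm thick; a brass collar 34 mm across stands on it), 38 mm below nut_grip, rising with the nut. It starts 0 to 3 mm above the washer, with at least 2 rad (at most 3) to turn to a hard stop, which leaves it about 8.5 mm above the seated washer, the nut still on the stud.
- washer: Loose slotted steel washer, 60 to 130 g, 5 mm thick, seated in the recess. Origin under the middle of its disc (50 mm across), z up. A 16 mm slot, open to its +x, straddles the stud; a flat arm runs to -x through the lip's gap to a red tongue, ending 93 mm from the origin. Once lifted over the 3 mm lip it slides out towards its own -x; the stud is out of the slot after 35 mm.
- washer_grip (a point): Point in the washer's red tongue, 82 mm to -x of the washer's origin and 20 mm above its underside. The tongue is an upright block 16 mm wide (along the washer's y), 22 mm long (along x), its top 8.5 mm above this point; free space on both sides and below. The arm overhangs the drum: pressing the tongue down by some newtons tips the washer up against the nut.
- tray: Fixed blue open tray, 150 mm (x) by 200 mm (y) outside, 30 mm high, walls and floor 5 mm thick. Origin at its underside centre.
- spare_sleeve: Spare sanding sleeve standing on a small wooden board, 76 mm across, 68 mm high, loose. Origin at its underside centre. Leave alone.
- offcut: Dark wood offcut, 50 x 110 x 22 mm, loose on the bench. Origin at its underside centre. Leave alone.
- screwdriver: Red-handled screwdriver, 200 mm long and 26 mm thick, lying loose on the bench. Origin under its middle, handle to -x. Leave alone.

How it is judged:
By the outcome, as a careful person would: the job done as asked, in the order asked, and still so for the second after the job is handed in, with the robot touching nothing.
It also fails if it takes over 72 s, if anything falls off the work surface, if the arm or the gripper's body presses on something with over 40 N, if the wrist force passes 120 N, or if a joint passes its speed limit or range.

## Working session

There is one attempt and no reset: what is moved stays moved. The work goes in short steps, Python scripts to look and compute and a shell command to move; the robot and the scene stay as the last step left them, time stands still between calls to the robot, and variables do not carry over. Pictures are saved under pics/ and viewed, and the job is handed in when it is done.

```bash
ls; mkdir -p pics; python3 - <<'E'
from cell import bot
import cv2
s=bot.observe(); print(s)
for n in("side","top","wrist"):
    c=bot.camera(n); cv2.imwrite(f"pics/{n}0.png",c["color"]); print(n,c["fx"],c["fy"],c["cx"],c["cy"],c["R"],c["t"])
E
```

```text
pics
{'t': 0.0, 'q': array([ 1.43945788,  0.50834675, -0.23750223,  1.50115225,  0.12570719,
        1.1489134 , -0.15478585]), 'dq': array([ 0.00040199,  0.00204912, -0.00029289, -0.00178923, -0.0007287 ,
       -0.00134177, -0.00140708]), 'tau': array([-4.56779317e-04, -6.20594358e+01, -2.18630634e+00, -2.49647462e+01,
        1.27791701e-02,  1.21957363e-02, -1.31277611e-05]), 'ee_pos': array([ 146.4394455 , -607.10168212,  247.41663823]), 'tool_rot': array([-9.05217922e-04,  9.92995219e-01,  1.18150998e-01, -1.34992523e-04]), 'ft_force': array([ 0.69328542, -0.15497894, -0.05163374]), 'ft_torque': array([0.0170699 , 0.01129839, 0.03548581]), 'gripper_width': 1.0022958797025727}
side 434.66584751876076 434.66584751876076 312.3354244372501 200.13387061051657 [[-0.90443057 -0.4259864   0.02325774]
 [-0.24087021  0.46488657 -0.85197536]
 [ 0.35211771 -0.77615466 -0.52306506]] [550.80802861 231.18736652 818.3630233 ]
top 400.25058683081954 400.25058683081954 319.86734949880264 196.32478203376874 [[-0.01427134 -0.99974991  0.01721739]
 [-0.99759328  0.01306785 -0.06809467]
 [ 0.06785265 -0.01814775 -0.99753029]] [  9.25030131 625.89780646 974.20033278]
wrist 309.70691628693146 309.70691628693146 321.63920246420497 198.12886862667247 [[ 0.23506492 -0.97197822 -0.00168018]
 [-0.92756475 -0.22483979  0.29844717]
 [-0.29046192 -0.06859598 -0.95442468]] [-623.89686779  -40.66986682  379.83644703]
```

View pics/top0.png

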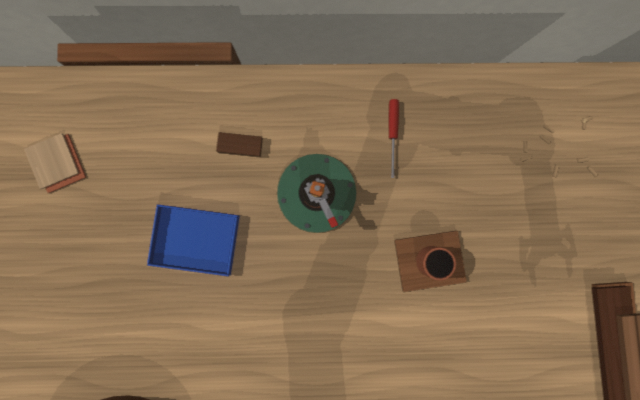

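View pics/side0.png

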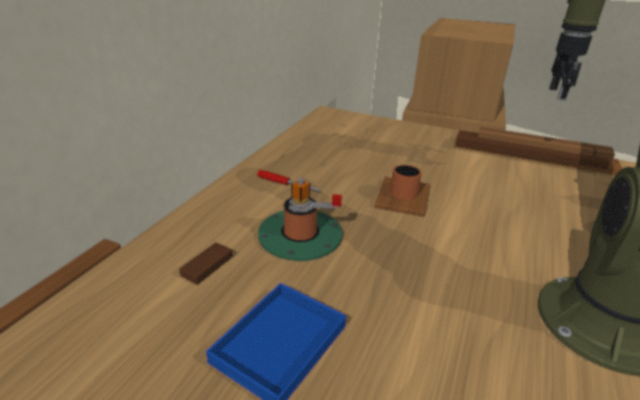

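View pics/wrist0.png

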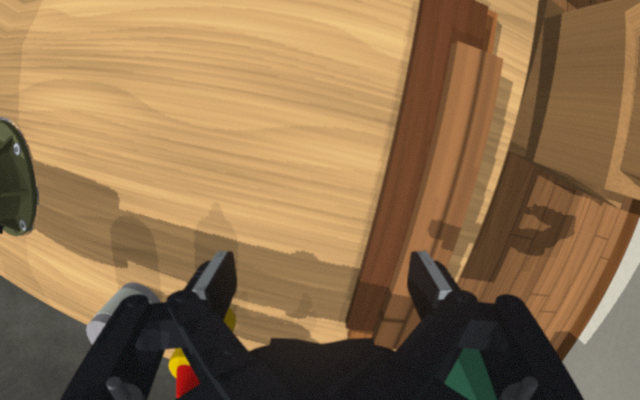

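Top view: drum at about (317,191), red tongue at (333,223), tray at (194,240), offcut (240,145), screwdriver (394,135) and sleeve (438,262). Next I'll measure them.

```bash
cat > h.py <<'E'
import numpy as np, cv2
from cell import bot
def cloud(c):
    z=c["range_z"].astype(float); v,u=np.mgrid[0:z.shape[0],0:z.shape[1]]
    P=np.stack([(u-c["cx"])/c["fx"]*z,(v-c["cy"])/c["fy"]*z,z],-1)
    return (P-c["t"])@c["R"], z>0
def hsv(c): return cv2.cvtColor(c["color"],cv2.COLOR_BGR2HSV)
def Rt(q):
    from scipy.spatial.transform import Rotation as R
    return R.from_quat([q[1],q[2],q[3],q[0]]).as_matrix()
def st():
    s=bot.observe(); R=Rt(s["tool_rot"])
    print("t",round(s["t"],2),"pos",s["ee_pos"].round(1),"x",R[:,0].round(3),"y",R[:,1].round(3),"z",R[:,2].round(3),"F",s["ft_force"].round(2),"T",s["ft_torque"].round(3),"w",round(s["gripper_width"]*85.4,1),"q",s["q"].round(2))
    return s,R
E
python3 - <<'E'
from h import *
for n in("top","side"):
    c=bot.camera(n); P,ok=cloud(c); h=hsv(c); H,S,V=h[...,0],h[...,1],h[...,2]
    X,Y,Z=P[...,0],P[...,1],P[...,2]
    def rep(name,m):
        m=m&ok; p=P[m]
        if len(p)==0: print(n,name,0);return p
        r=cv2.minAreaRect(p[:,:2].astype(np.float32)); print(n,name,len(p),"mean",p.mean(0).round(1),"rect",np.round(r[0],1),np.round(r[1],1),round(r[2],1),"z",np.percentile(p[:,2],[2,50,98]).round(1)); return p
    if n=="top":
        g=(H>65)&(H<95)&(S>80); p=rep("green",g&(Z<30)&(Z>-10))
        (a,b),r=cv2.minEnclosingCircle(p[:,:2].astype(np.float32)); cen=np.array([a,b]); print("circle",a,b,r)
    near=np.hypot(X-cen[0],Y-cen[1])<110
    rep("red",((H<6)|(H>174))&(S>150)&near&(Z>70))
    rep("orange",(H>6)&(H<18)&(S>150)&near&(Z>95))
    rep("orangetop",(H>6)&(H<18)&(S>150)&near&(Z>130))
    rep("blue",(H>100)&(H<125)&(S>120)&(Z>-10)&(Z<40))
    rep("bluerim",(H>100)&(H<125)&(S>120)&(Z>25)&(Z<40))
    rep("near high",near&(Z>75)); rep("stud",near&(Z>143))
c=bot.camera("top"); cv2.imwrite("pics/topz.png",cv2.resize(c["color"][140:250,260:390],None,fx=6,fy=5.4,interpolation=2))
c=bot.camera("side"); cv2.imwrite("pics/sidez.png",cv2.resize(c["color"][160:260,250:360],None,fx=6,fy=6,interpolation=2))
E
```

```text
top green 1214 mean [613.3  36.2  11.8] rect [635.8  13.7] [177.  184.9] 80.7 z [ 7.9 11.8 15.5]
circle 636.5626220703125 9.061163902282715 96.25218200683594
top red 59 mean [561.7 -25.4 110.1] rect [561.5 -25.4] [19.2 14.1] 25.9 z [107.4 110.2 112.6]
top orange 114 mean [634.9   9.1 139.5] rect [635.6   9.2] [26.1 27.7] 73.3 z [129.6 140.  143.6]
top orangetop 111 mean [635.1   9.2 140.1] rect [635.9   9.3] [25.6 27.7] 71.0 z [137.4 140.  143.6]
top blue 4956 mean [522.4 318.5   7.5] rect [523.5 312.9] [198.3 147.5] 81.5 z [ 0.9  4.9 30.4]
top bluerim 461 mean [526.  303.8  28.9] rect [523.4 312.9] [198.3 147.5] 81.5 z [25.4 29.1 32.7]
top near high 1017 mean [625.5   5.8  97.3] rect [618.1  -8.1] [125.5  76.3] 44.8 z [ 79.5  86.6 148.5]
top stud 34 mean [635.5  10.  148.8] rect [632.9  10.3] [19.9 20.7] 57.4 z [143.2 149.7 152.9]
side red 88 mean [560.7 -19.3 102.5] rect [562.9 -21.7] [18.4 16.3] 28.4 z [ 89.6 103.6 111.2]
side orange 287 mean [630.2  17.  125.3] rect [600.2   2.1] [110.7  28.9] 25.5 z [104.4 126.2 141.4]
side orangetop 116 mean [633.8  17.7 137.4] rect [636.5  12.8] [29.1 29.2] 76.4 z [130.4 138.5 141.7]
side blue 9267 mean [526.3 318.7  11. ] rect [523.1 315.4] [201.6 150.6] 81.5 z [ 3.6  6.2 31.1]
side bluerim 1327 mean [519.6 331.6  29.3] rect [523.3 315.3] [201.3 150.2] 81.5 z [25.2 29.7 32.3]
side near high 1088 mean [620.2  14.1 101.6] rect [610.9   2.8] [131.5  70.6] 27.5 z [ 76.9  93.7 145.2]
side stud 27 mean [636.1  12.  148. ] rect [637.4  11.1] [10.7 10.6] 67.7 z [144.1 148.5 151. ]
```

View pics/topz.png

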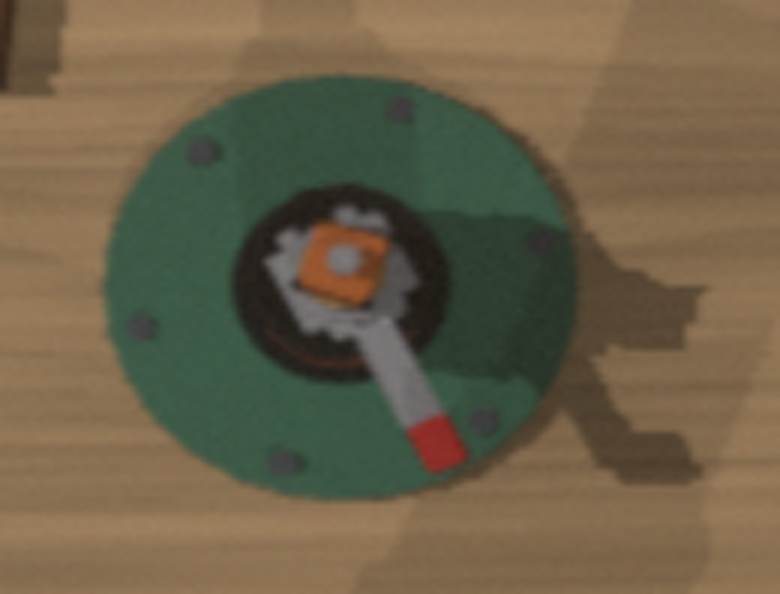

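View pics/sidez.png

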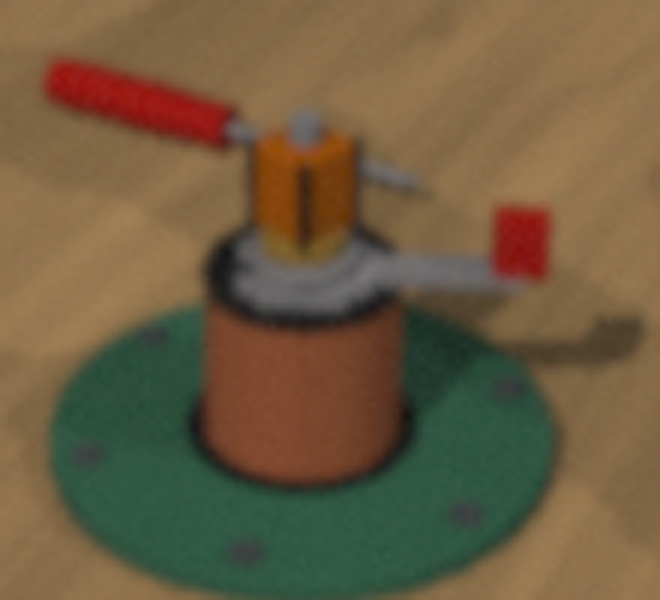

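```bash
python3 -m creep '[{"tx":15,"ty":-11,"tz":-6,"hand":85},{"tx":29,"ty":-22.7,"tz":-6},{"tx":29,"ty":-22.7,"tz":-6},{"tx":29,"ty":-22.7,"tz":-6},{"tx":29,"ty":-22.7,"tz":-6},{"tx":29,"ty":-22.7},{"tx":29,"ty":-22.7},{"tx":29,"ty":-22.7},{"tx":29,"ty":-22.7},{"tx":29,"ty":-22.7}]'; python3 -c "
from h import *; st()"
```

```text
t 0.35 pos [ 146.5 -607.5  248.1] x [ 0.972  0.235 -0.   ] y [ 0.235 -0.972 -0.   ] z [-0.  0. -1.] F [-1.05  0.26 -1.06] T [-0.004 -0.016  0.015] w 85.4 q [ 1.44  0.51 -0.24  1.5   0.13  1.15 -0.15]validation failed for argument at $[0]...
```

```bash
python3 -m creep '[{"hand":85,"tx":15,"ty":-11,"tz":-6,"wx":0,"wy":0,"wz":0}]'; echo; python3 -c "
from h import *; st()"
```

```text
t: 0.43
ee_pos: [155.2, -594.8, 252.7]
tool_rot: [-0.001, 0.993, 0.116, -0.001]
ft_force: [-1.1, -0.2, 0.0]
gripper_width: 0.994

t 0.43 pos [ 155.2 -594.8  252.7] x [ 0.973  0.23  -0.002] y [ 0.23  -0.973 -0.001] z [-0.003  0.001 -1.   ] F [-1.12 -0.17  0.03] T [-0.023  0.049 -0.028] w 84.9 q [ 1.42  0.49 -0.24  1.52  0.12  1.15 -0.18]
```

```bash
python3 -m creep '[{"hand":85,"tx":29,"ty":-22.7,"tz":-6,"wx":0,"wy":0,"wz":0},{"hand":85,"tx":29,"ty":-22.7,"tz":-6,"wx":0,"wy":0,"wz":0},{"hand":85,"tx":29,"ty":-22.7,"tz":-6,"wx":0,"wy":0,"wz":0},{"hand":85,"tx":29,"ty":-22.7,"tz":-6,"wx":0,"wy":0,"wz":0},{"hand":85,"tx":29,"ty":-22.7,"tz":0,"wx":0,"wy":0,"wz":0},{"hand":85,"tx":29,"ty":-22.7,"tz":0,"wx":0,"wy":0,"wz":0},{"hand":85,"tx":29,"ty":-22.7,"tz":0,"wx":0,"wy":0,"wz":0},{"hand":85,"tx":29,"ty":-22.7,"tz":0,"wx":0,"wy":0,"wz":0},{"hand":85,"tx":29,"ty":-22.7,"tz":0,"wx":0,"wy":0,"wz":0},{"hand":85,"tx":29,"ty":-22.7,"tz":0,"wx":0,"wy":0,"wz":0}]'; python3 -c "
from h import *; st()"
```

```text
t: 1.27
ee_pos: [388.1, -302.4, 278.8]
tool_rot: [0.0, 0.993, 0.118, 0.0]
ft_force: [0.6, -0.6, -0.6]
gripper_width: 0.996
t 1.27 pos [ 388.1 -302.4  278.8] x [0.972 0.235 0.   ] y [ 0.235 -0.972  0.001] z [ 0.001 -0.001 -1.   ] F [ 0.56 -0.59 -0.55] T [-0.034 -0.013  0.009] w 85.1 q [ 0.89  0.28 -0.36  1.79  0.11  1.09 -0.85]
```

```bash
python3 -m creep '[{"hand":85,"tx":31,"ty":-24.3,"tz":0,"wx":0,"wy":0,"wz":0},{"hand":85,"tx":31,"ty":-24.3,"tz":0,"wx":0,"wy":0,"wz":0},{"hand":85,"tx":31,"ty":-24.3,"tz":0,"wx":0,"wy":0,"wz":0},{"hand":85,"tx":31,"ty":-24.3,"tz":0,"wx":0,"wy":0,"wz":0},{"hand":85,"tx":31,"ty":-24.3,"tz":0,"wx":0,"wy":0,"wz":0},{"hand":85,"tx":31,"ty":-24.3,"tz":0,"wx":0,"wy":0,"wz":0},{"hand":85,"tx":31,"ty":-24.3,"tz":0,"wx":0,"wy":0,"wz":0},{"hand":85,"tx":31,"ty":-24.3,"tz":0,"wx":0,"wy":0,"wz":0},{"hand":85,"tx":31,"ty":-24.3,"tz":0,"wx":0,"wy":0,"wz":0},{"hand":85,"tx":31,"ty":-24.3,"tz":0,"wx":0,"wy":0,"wz":0}]'; python3 -m creep '[{"hand":85,"tx":0,"ty":0,"tz":0,"wx":0,"wy":0,"wz":-6.8},{"hand":85,"tx":0,"ty":0,"tz":0,"wx":0,"wy":0,"wz":-6.8},{"hand":85,"tx":0,"ty":0,"tz":0,"wx":0,"wy":0,"wz":-6.8},{"hand":85,"tx":0,"ty":0,"tz":0,"wx":0,"wy":0,"wz":-6.8},{"hand":85,"tx":0,"ty":0,"tz":0,"wx":0,"wy":0,"wz":-6.8},{"hand":85,"tx":0,"ty":0,"tz":0,"wx":0,"wy":0,"wz":-6.8},{"hand":85,"tx":0,"ty":0,"tz":0,"wx":0,"wy":0,"wz":-6.8},{"hand":85,"tx":0,"ty":0,"tz":0,"wx":0,"wy":0,"wz":-6.8},{"hand":85,"tx":0,"ty":0,"tz":0,"wx":0,"wy":0,"wz":-6.8},{"hand":85,"tx":0,"ty":0,"tz":0,"wx":0,"wy":0,"wz":0}]'; python3 - <<'E'
from h import *; st()
c=bot.camera("wrist"); cv2.imwrite("pics/w1.png",c["color"]); print(-c["R"].T@c["t"])
E
```

```text
t: 2.1
ee_pos: [632.2, 6.6, 278.7]
tool_rot: [0.0, 0.993, 0.118, 0.0]
ft_force: [1.4, -0.2, -0.2]
gripper_width: 0.996
t: 2.93
ee_pos: [631.3, 4.7, 278.4]
tool_rot: [-0.0, 0.793, 0.609, -0.0]
ft_force: [-0.1, -0.3, -0.4]
gripper_width: 0.994
t 2.93 pos [631.3   4.7 278.4] x [0.257 0.966 0.   ] y [ 0.966 -0.257 -0.   ] z [-0.  0. -1.] F [-0.11 -0.34 -0.38] T [ 0.018  0.042 -0.005] w 84.9 q [ 0.36  0.56 -0.72  1.43  0.37  1.29 -0.64]
[649.88239308  78.0147954  404.49055654]
```

View pics/w1.png

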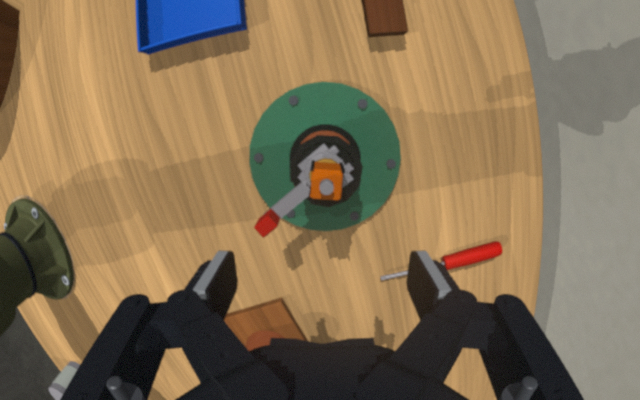

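The wrist view shows the orange nut at (326,180), the stud tip at (327,187) and the tongue at (266,224). The jaws already look nearly square to the nut. I'll refine using the wrist depth.

```bash
cat >> h.py <<'E'
def wcloud(c):
    z=c["range_z"].astype(float); v,u=np.mgrid[0:z.shape[0],0:z.shape[1]]
    a=(u-c["cx"])/c["fx"]; b=(v-c["cy"])/c["fy"]; r=np.hypot(a,b)+1e-9
    k=np.tan(np.clip(r,0,1.4))/r
    P=np.stack([a*k*z,b*k*z,z],-1)
    return (P-c["t"])@c["R"], z>0
def nutmeas(cs=("wrist","top","side")):
    for n in cs:
        c=bot.camera(n); P,ok=(wcloud if n=="wrist" else cloud)(c); h=hsv(c); H,S=h[...,0],h[...,1]
        X,Y,Z=P[...,0],P[...,1],P[...,2]
        near=ok&(np.hypot(X-636,Y-10)<110)
        for nm,m in (("red",((H<6)|(H>174))&(S>150)&(Z>105)),("orange",(H>6)&(H<18)&(S>140)&(Z>130)&(np.hypot(X-636,Y-10)<30)),("stud",(Z>146)&(S<90))):
            p=P[m&near]
            if len(p)<4: print(n,nm,len(p)); continue
            r=cv2.minAreaRect(p[:,:2].astype(np.float32)); print(n,nm,len(p),"rect",np.round(r[0],1),np.round(r[1],1),round(r[2],1),"z",np.percentile(p[:,2],[5,50,80,95]).round(1))
        if n=="wrist":
            p=P[near&(Z>80)&(Z<95)]; print("lipz",np.percentile(p[:,2],[5,20,50,80,95]).round(1))
E
python3 - <<'E'
from h import *; nutmeas()
c=bot.camera("wrist"); cv2.imwrite("pics/w1z.png",cv2.resize(c["color"][120:250,240:400],None,fx=5,fy=4.6,interpolation=2))
E
```

```text
wrist red 276 rect [561.8 -24.3] [21.  14.7] 26.2 z [107.3 110.6 111.4 112. ]
wrist orange 838 rect [629.1  12.3] [29.8 41.7] 72.9 z [137.1 140.7 141.3 142.1]
wrist stud 36514 rect [631.7   9. ] [ 33.6 148.1] 74.8 z [304.2 346.1 358.6 364.7]
lipz [81.7 83.4 85.8 87.5 94.1]
top red 0
top orange 0
top stud 16233 rect [603.1  -2.7] [149.1  98.7] 19.1 z [652.7 673.1 682.6 691.7]
side red 36 rect [562.3 -22.3] [15.9 15.5] 24.2 z [106.2 110.2 110.7 111.9]
side orange 115 rect [636.  12.] [28.5 30.1] 69.9 z [130.6 138.7 140.5 141.7]
side stud 5223 rect [631.8  15.3] [ 70.  148.6] 86.1 z [303.2 408.9 475.6 506.3]
```

View pics/w1z.png

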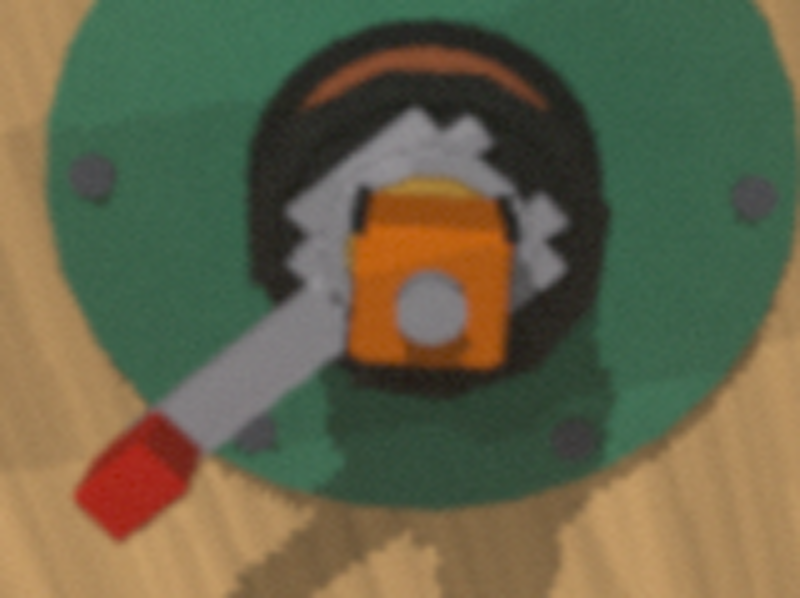

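```bash
cat >> h.py <<'E'
def ray(c,u,v,zp):
    a=(u-c["cx"])/c["fx"]; b=(v-c["cy"])/c["fy"]; r=np.hypot(a,b)+1e-9
    d=np.array([a/r*np.sin(r),b/r*np.sin(r),np.cos(r)]); d=c["R"].T@d; o=-c["R"].T@c["t"]
    return o+d*(zp-o[2])/d[2]
E
python3 - <<'E'
from h import *
c=bot.camera("wrist"); P,ok=wcloud(c); h=hsv(c)
for zp in (141,143):
  Q=np.array([ray(c,240+u/5,120+v/4.6,zp)[:2] for u,v in ((355,232),(510,238),(503,368),(352,358))])
  e=np.roll(Q,-1,0)-Q; print(zp,Q.mean(0).round(1),np.hypot(*e.T).round(1),np.degrees(np.arctan2(e[:,1],e[:,0])).round(1)%90)
print("stud",ray(c,240+432/5,120+310/4.6,150).round(1))
X,Y,Z=P[...,0],P[...,1],P[...,2]
m=ok&(h[...,0]>5)&(h[...,0]<18)&(h[...,1]>140)&(Z>138.5)&(np.hypot(X-636,Y-10)<25)&(h[...,2]>np.percentile(h[...,2][ok&(Z>138)&(Z<146)],40))
p=P[m]; r=cv2.minAreaRect(p[:,:2].astype(np.float32)); print(len(p),r,np.median(p[:,2]))
m=ok&(Z>147.5)&(Z<154)&(np.hypot(X-636,Y-10)<15); print("stud",P[m].mean(0),m.sum())
s=c["R"]; print(s)
E
```

```text
141 [635.5   9. ] [27.  25.9 27.  25. ] [72.2 72.9 70.4 72.9]
143 [635.6   9.6] [26.8 25.7 26.8 24.8] [72.2 72.9 70.4 72.9]
stud [635.8   9.4 150. ]
603 ((635.2232055664062, 10.622745513916016), (26.722721099853516, 26.315048217773438), 71.67483520507812) 140.80495030901702
stud [635.42936433   9.76412702 150.12611673] 159
[[ 0.96430996 -0.26477316 -0.00121571]
 [-0.25241993 -0.92068609  0.29769332]
 [-0.07994049 -0.28676176 -0.95466078]]
```

```bash
python3 -m creep '[{"hand":70,"tx":6,"ty":2.9,"tz":10,"wx":0,"wy":0,"wz":3},{"hand":70,"tx":0,"ty":0,"tz":28,"wx":0,"wy":0,"wz":0},{"hand":70,"tx":0,"ty":0,"tz":28,"wx":0,"wy":0,"wz":0},{"hand":70,"tx":0,"ty":0,"tz":28,"wx":0,"wy":0,"wz":0},{"hand":70,"tx":0,"ty":0,"tz":19,"wx":0,"wy":0,"wz":0},{"hand":70,"tx":0,"ty":0,"tz":0,"wx":0,"wy":0,"wz":0}]';python3 - <<'E'
from h import *; st()
E
```

```text
t: 3.73
ee_pos: [633.7, 8.6, 161.1]
tool_rot: [-0.002, 0.811, 0.586, -0.003]
ft_force: [-0.5, -0.1, -1.3]
gripper_width: 0.82
t 3.73 pos [633.7   8.6 161.1] x [ 0.314  0.949 -0.003] y [ 0.949 -0.314 -0.006] z [-0.007 -0.001 -1.   ] F [-0.47 -0.12 -1.28] T [-0.02   0.087  0.018] w 70.0 q [ 0.33  0.66 -0.66  1.58  0.44  1.06 -0.77]
```

```bash
python3 -m creep '[{"hand":60,"tx":0,"ty":0,"tz":0,"wx":0,"wy":0,"wz":0},{"hand":60,"tx":0,"ty":0,"tz":0,"wx":0,"wy":0,"wz":0}]';python3 - <<'E'
from h import *; s,R=st(); nutmeas(("wrist",))
print("tool delta",R.T@(np.array([635.7,9.7,125])-s["ee_pos"]))
E
```

```text
t: 3.9
ee_pos: [636.8, 9.7, 166.8]
tool_rot: [0.0, 0.81, 0.586, 0.001]
ft_force: [-0.1, 0.3, 0.5]
gripper_width: 0.7
t 3.9 pos [636.8   9.7 166.8] x [0.313 0.95  0.001] y [ 0.95  -0.313  0.002] z [ 0.002  0.    -1.   ] F [-0.12  0.29  0.49] T [-0.009  0.007 -0.009] w 59.8 q [ 0.33  0.66 -0.66  1.58  0.44  1.06 -0.77]
wrist red 12 rect [698.2   1.9] [0.6 1.8] 38.6 z [207.5 210.8 212.7 213.5]
wrist orange 1968 rect [635.4  10.3] [28.9 29.3] 72.3 z [133.2 140.6 141.2 141.7]
wrist stud 39163 rect [637.4  14.1] [ 33.5 137.7] 71.8 z [178.8 232.7 246.4 252.6]
lipz [81.8 83.  85.7 87.4 94.2]
tool delta [-0.42549522 -1.09313671 41.78353143]
```

```bash
python3 -m creep '[{"hand":54,"tx":0,"ty":-1.0,"tz":20,"wx":0,"wy":0,"wz":0},{"hand":50,"tx":0,"ty":0,"tz":19,"wx":0,"wy":0,"wz":0},{"hand":44,"tx":0,"ty":0,"tz":2,"wx":0,"wy":0,"wz":0},{"hand":40,"tx":0,"ty":0,"tz":0,"wx":0,"wy":0,"wz":0},{"hand":40,"tx":0,"ty":0,"tz":0,"wx":0,"wy":0,"wz":0}]' 20;python3 - <<'E'
from h import *; s,R=st(); 
c=bot.camera("wrist"); cv2.imwrite("pics/w2.png",c["color"])
c=bot.camera("side"); cv2.imwrite("pics/s2.png",cv2.resize(c["color"][130:260,220:380],None,fx=5,fy=4.6,interpolation=2))
print("tool delta",R.T@(np.array([635.7,9.8,125])-s["ee_pos"])); st()
E
```

```text
t: 4.37
ee_pos: [635.9, 9.9, 125.9]
tool_rot: [0.0, 0.81, 0.586, 0.001]
ft_force: [-0.1, -0.5, 1.2]
gripper_width: 0.468
t 4.37 pos [635.9   9.9 125.9] x [0.313 0.95  0.001] y [ 0.95  -0.313  0.002] z [ 0.002  0.    -1.   ] F [-0.07 -0.48  1.23] T [ 0.019 -0.061  0.071] w 40.0 q [ 0.32  0.7  -0.64  1.63  0.48  0.98 -0.8 ]
tool delta [-0.12358468 -0.11924509  0.88106763]
t 4.47 pos [635.9   9.9 126. ] x [0.313 0.95  0.001] y [ 0.95  -0.313  0.002] z [ 0.003  0.    -1.   ] F [-0.08 -0.22 -0.21] T [ 0.053  0.039 -0.058] w 40.0 q [ 0.32  0.7  -0.64  1.63  0.48  0.98 -0.8 ]
```

View pics/w2.png

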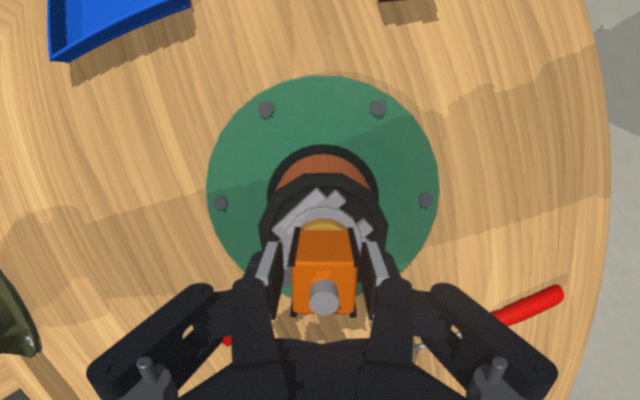

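View pics/s2.png

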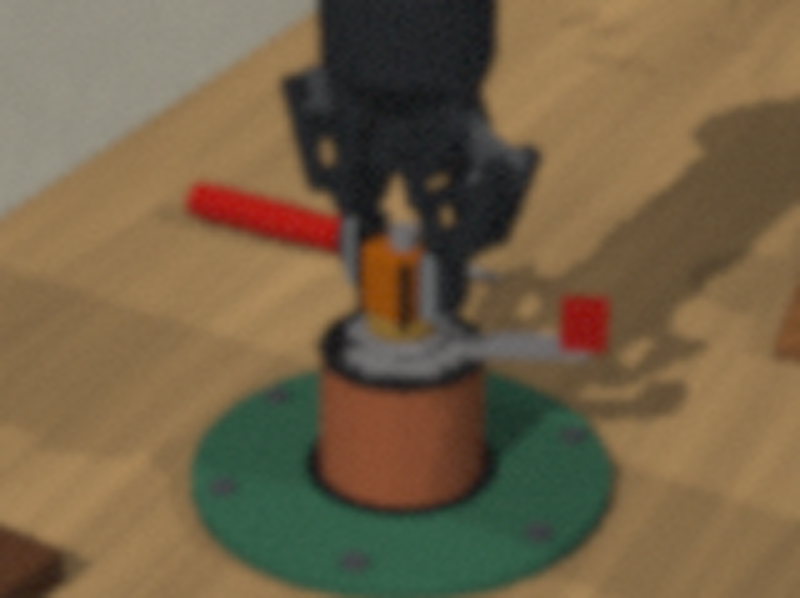

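```bash
python3 -m creep '[{"hand":35,"tx":0,"ty":0,"tz":0,"wx":0,"wy":0,"wz":0},{"hand":31,"tx":0,"ty":0,"tz":0,"wx":0,"wy":0,"wz":0},{"hand":29,"tx":0,"ty":0,"tz":0,"wx":0,"wy":0,"wz":0},{"hand":28,"tx":0,"ty":0,"tz":0,"wx":0,"wy":0,"wz":0}]' 25;python3 - <<'E'
from h import *; s,R=st(); print((R.T@s["ft_force"]).round(2))
E
python3 -m creep '[{"hand":25,"tx":0,"ty":0,"tz":0,"wx":0,"wy":0,"wz":0},{"hand":22,"tx":0,"ty":0,"tz":0,"wx":0,"wy":0,"wz":0},{"hand":22,"tx":0,"ty":0,"tz":0,"wx":0,"wy":0,"wz":0}]' 25;python3 - <<'E'
from h import *; s,R=st(); print((R.T@s["ft_force"]).round(2))
E
```

```text
t: 4.8
ee_pos: [635.9, 9.5, 125.0]
tool_rot: [0.001, 0.81, 0.586, 0.001]
ft_force: [2.3, 0.3, 2.1]
gripper_width: 0.33
t 4.8 pos [635.9   9.5 125. ] x [0.313 0.95  0.001] y [ 0.95  -0.313  0.002] z [ 0.002  0.    -1.   ] F [2.28 0.33 2.09] T [-0.08  -0.403 -0.033] w 28.1 q [ 0.32  0.7  -0.64  1.63  0.48  0.98 -0.8 ]
[ 1.03  2.06 -2.08]
t: 5.05
ee_pos: [635.7, 9.5, 124.7]
tool_rot: [0.0, 0.81, 0.586, 0.001]
ft_force: [3.1, -1.0, 3.3]
gripper_width: 0.326
t 5.05 pos [635.7   9.5 124.7] x [0.313 0.95  0.   ] y [ 0.95  -0.313  0.001] z [ 0.001  0.    -1.   ] F [ 3.06 -1.04  3.33] T [-0.185 -0.595 -0.009] w 27.8 q [ 0.32  0.7  -0.64  1.63  0.48  0.98 -0.8 ]
[-0.03  3.24 -3.33]
```

```bash
python3 -m creep '[{"hand":22,"tx":0,"ty":0.5,"tz":-0.5,"wx":0,"wy":0,"wz":0},{"hand":22,"tx":0,"ty":0,"tz":0,"wx":0,"wy":0,"wz":0},{"hand":22,"tx":0,"ty":0,"tz":0,"wx":0,"wy":0,"wz":0}]' 40;python3 - <<'E'
from h import *; s,R=st(); print((R.T@s["ft_force"]).round(2))
E
```

```text
t: 5.3
ee_pos: [635.7, 9.5, 124.9]
tool_rot: [0.0, 0.81, 0.586, 0.0]
ft_force: [2.7, 0.2, 3.3]
gripper_width: 0.32
t 5.3 pos [635.7   9.5 124.9] x [0.313 0.95  0.   ] y [ 0.95  -0.313  0.   ] z [ 0.  0. -1.] F [2.67 0.18 3.28] T [-0.056 -0.646 -0.003] w 27.3 q [ 0.32  0.7  -0.64  1.63  0.48  0.98 -0.8 ]
[ 1.01  2.48 -3.28]
```

```bash
python3 -m creep '[{"hand":22,"tx":0,"ty":0.5,"tz":-0.5,"wx":0,"wy":0,"wz":0},{"hand":22,"tx":0,"ty":0,"tz":-0.1,"wx":0,"wy":0,"wz":2},{"hand":22,"tx":0,"ty":0,"tz":-0.1,"wx":0,"wy":0,"wz":2},{"hand":22,"tx":0,"ty":0,"tz":0,"wx":0,"wy":0,"wz":0}]' 40;python3 - <<'E'
from h import *; s,R=st(); print((R.T@s["ft_force"]).round(2))
E
```

```text
t: 5.63
ee_pos: [635.8, 9.5, 125.3]
tool_rot: [-0.0, 0.83, 0.557, -0.0]
ft_force: [2.5, -0.7, 0.9]
gripper_width: 0.32
t 5.63 pos [635.8   9.5 125.3] x [ 0.379  0.925 -0.   ] y [ 0.925 -0.379 -0.   ] z [-0.  0. -1.] F [ 2.54 -0.7   0.93] T [-0.061 -0.622  0.206] w 27.4 q [ 0.31  0.69 -0.62  1.62  0.46  0.98 -0.86]
[ 0.31  2.62 -0.93]
```

```bash
python3 -m creep '[{"hand":22,"tx":0.1,"ty":0.4,"tz":-0.15,"wx":0,"wy":0,"wz":3},{"hand":22,"tx":0,"ty":0,"tz":-0.21,"wx":0,"wy":0,"wz":4},{"hand":22,"tx":0,"ty":0,"tz":-0.21,"wx":0,"wy":0,"wz":4},{"hand":22,"tx":0,"ty":0,"tz":-0.21,"wx":0,"wy":0,"wz":4},{"hand":22,"tx":0,"ty":0,"tz":-0.21,"wx":0,"wy":0,"wz":4},{"hand":22,"tx":0,"ty":0,"tz":0,"wx":0,"wy":0,"wz":0}]' 40;python3 - <<'E'
from h import *; s,R=st(); print((R.T@s["ft_force"]).round(2))
E
```

```text
t: 6.13
ee_pos: [636.0, 9.5, 126.3]
tool_rot: [-0.0, 0.911, 0.412, -0.0]
ft_force: [1.9, -0.5, 0.1]
gripper_width: 0.323
t 6.13 pos [636.    9.5 126.3] x [ 0.66   0.751 -0.001] y [ 0.751 -0.66  -0.   ] z [-0.001 -0.    -1.   ] F [ 1.89 -0.46  0.11] T [ 0.047 -0.378  0.16 ] w 27.5 q [ 0.26  0.67 -0.53  1.62  0.4   0.95 -1.13]
[ 0.9   1.72 -0.11]
```

```bash
python3 -m creep '[{"hand":22,"tx":0.2,"ty":0.2,"tz":-0.26,"wx":0,"wy":0,"wz":5},{"hand":22,"tx":0,"ty":0,"tz":-0.26,"wx":0,"wy":0,"wz":5},{"hand":22,"tx":0,"ty":0,"tz":-0.26,"wx":0,"wy":0,"wz":5},{"hand":22,"tx":0,"ty":0,"tz":-0.26,"wx":0,"wy":0,"wz":5},{"hand":22,"tx":0,"ty":0,"tz":-0.26,"wx":0,"wy":0,"wz":5},{"hand":22,"tx":0,"ty":0,"tz":-0.26,"wx":0,"wy":0,"wz":5},{"hand":22,"tx":0,"ty":0,"tz":0,"wx":0,"wy":0,"wz":0}]' 40;python3 - <<'E'
from h import *; s,R=st(); print((R.T@s["ft_force"]).round(2))
E
```

```text
t: 6.72
ee_pos: [636.2, 9.6, 127.9]
tool_rot: [-0.0, 0.987, 0.163, -0.0]
ft_force: [1.3, -0.1, 0.2]
gripper_width: 0.325
t 6.72 pos [636.2   9.6 127.9] x [ 0.947  0.321 -0.001] y [ 0.321 -0.947 -0.   ] z [-0.001 -0.    -1.   ] F [ 1.27 -0.14  0.2 ] T [-0.016 -0.241  0.221] w 27.8 q [ 0.17  0.65 -0.38  1.62  0.29  0.93 -1.56]
[ 1.16  0.54 -0.2 ]
```

```bash
python3 -m creep '[{"hand":22,"tx":0,"ty":0,"tz":-0.26,"wx":0,"wy":0,"wz":5},{"hand":22,"tx":0,"ty":0,"tz":-0.26,"wx":0,"wy":0,"wz":5},{"hand":22,"tx":0,"ty":0,"tz":-0.26,"wx":0,"wy":0,"wz":5},{"hand":22,"tx":0,"ty":0,"tz":-0.26,"wx":0,"wy":0,"wz":5},{"hand":22,"tx":0,"ty":0,"tz":-0.26,"wx":0,"wy":0,"wz":5},{"hand":22,"tx":0,"ty":0,"tz":-0.26,"wx":0,"wy":0,"wz":5},{"hand":22,"tx":0,"ty":0,"tz":0,"wx":0,"wy":0,"wz":0}]' 40;python3 - <<'E'
from h import *; s,R=st(); print((R.T@s["ft_force"]).round(2))
E
```

```text
t: 7.3
ee_pos: [636.3, 9.6, 129.4]
tool_rot: [0.0, 0.995, -0.097, -0.0]
ft_force: [0.6, -0.2, 1.3]
gripper_width: 0.323
t 7.3 pos [636.3   9.6 129.4] x [ 0.981 -0.193 -0.001] y [-0.193 -0.981  0.   ] z [-0.001  0.    -1.   ] F [ 0.61 -0.17  1.25] T [ 0.01  -0.232  0.191] w 27.6 q [ 0.09  0.63 -0.24  1.62  0.18  0.91 -1.98]
[ 0.63  0.04 -1.25]
```

```bash
python3 -m creep '[{"hand":32,"tx":0,"ty":0,"tz":0,"wx":0,"wy":0,"wz":0},{"hand":40,"tx":0,"ty":0,"tz":0,"wx":0,"wy":0,"wz":0},{"hand":48,"tx":0,"ty":0,"tz":0,"wx":0,"wy":0,"wz":0},{"hand":50,"tx":0,"ty":0,"tz":0,"wx":0,"wy":0,"wz":0},{"hand":50,"tx":0,"ty":0,"tz":0,"wx":0,"wy":0,"wz":-4},{"hand":50,"tx":0,"ty":0,"tz":0,"wx":0,"wy":0,"wz":-7},{"hand":50,"tx":0,"ty":0,"tz":0,"wx":0,"wy":0,"wz":-7},{"hand":50,"tx":0,"ty":0,"tz":0,"wx":0,"wy":0,"wz":-7}]' 40;python3 - <<'E'
from h import *; s,R=st(); print((R.T@s["ft_force"]).round(2))
E
python3 -m creep '[{"hand":50,"tx":0,"ty":0,"tz":0,"wx":0,"wy":0,"wz":-7},{"hand":50,"tx":0,"ty":0,"tz":0,"wx":0,"wy":0,"wz":-7},{"hand":50,"tx":0,"ty":0,"tz":0,"wx":0,"wy":0,"wz":-7},{"hand":50,"tx":0,"ty":0,"tz":0,"wx":0,"wy":0,"wz":-7},{"hand":50,"tx":0,"ty":0,"tz":0,"wx":0,"wy":0,"wz":-7},{"hand":50,"tx":0,"ty":0,"tz":0,"wx":0,"wy":0,"wz":-7},{"hand":50,"tx":0,"ty":0,"tz":0,"wx":0,"wy":0,"wz":-7},{"hand":50,"tx":0,"ty":0,"tz":0,"wx":0,"wy":0,"wz":-7},{"hand":50,"tx":0,"ty":0,"tz":0,"wx":0,"wy":0,"wz":-7},{"hand":50,"tx":0,"ty":0,"tz":0,"wx":0,"wy":0,"wz":-4}]' 40;python3 -m creep '[{"hand":44,"tx":0,"ty":0,"tz":0,"wx":0,"wy":0,"wz":0},{"hand":44,"tx":0,"ty":0,"tz":0,"wx":0,"wy":0,"wz":0}]' 25;python3 - <<'E'
from h import *; s,R=st(); nutmeas(("wrist",))
c=bot.camera("wrist"); cv2.imwrite("pics/w3.png",c["color"])
E
```

```text
t: 7.97
ee_pos: [636.5, 9.2, 129.5]
tool_rot: [0.0, 0.992, 0.124, -0.0]
ft_force: [-0.3, -0.9, -0.7]
gripper_width: 0.587
t 7.97 pos [636.5   9.2 129.5] x [ 0.969  0.245 -0.   ] y [ 0.245 -0.969 -0.   ] z [-0. -0. -1.] F [-0.34 -0.89 -0.69] T [-0.014  0.003  0.015] w 50.2 q [ 0.16  0.65 -0.36  1.62  0.27  0.93 -1.62]
[-0.55  0.78  0.69]
t: 8.8
ee_pos: [636.6, 8.9, 129.4]
tool_rot: [-0.0, 0.759, 0.651, -0.0]
ft_force: [0.8, 0.2, -0.6]
gripper_width: 0.586
t: 8.97
ee_pos: [636.5, 9.0, 129.4]
tool_rot: [-0.0, 0.762, 0.647, -0.0]
ft_force: [0.7, 0.4, -0.3]
gripper_width: 0.518
t 8.97 pos [636.5   9.  129.4] x [0.163 0.987 0.   ] y [ 0.987 -0.163 -0.001] z [-0.  0. -1.] F [ 0.68  0.36 -0.33] T [-0.001 -0.003  0.049] w 44.2 q [ 0.34  0.7  -0.68  1.62  0.5   1.   -0.67]
wrist red 28 rect [645.2   7.7] [ 20.2 107. ] 83.7 z [156.2 188.2 193.2 194.1]
wrist orange 3506 rect [635.4  10.1] [29.7 28.9] 80.7 z [133.2 144.7 145.3 145.8]
wrist stud 38389 rect [636.1  13. ] [ 34.3 135.5] 81.0 z [158.7 195.6 208.4 214.2]
lipz [81.7 82.6 85.3 86.9 87.8]
```

View pics/w3.png

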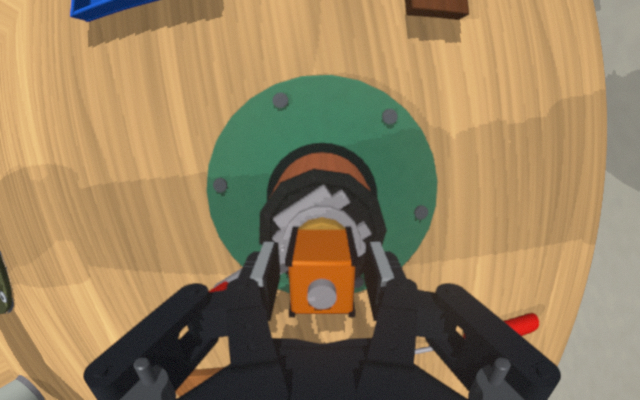

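```bash
python3 -m creep '[{"hand":38,"tx":0.4,"ty":-0.2,"tz":0,"wx":0,"wy":0,"wz":0},{"hand":33,"tx":0,"ty":0,"tz":0,"wx":0,"wy":0,"wz":0},{"hand":30,"tx":0,"ty":0,"tz":-0.1,"wx":0,"wy":0,"wz":0},{"hand":28,"tx":0,"ty":0,"tz":-0.2,"wx":0,"wy":0,"wz":0},{"hand":26,"tx":0,"ty":0,"tz":-0.2,"wx":0,"wy":0,"wz":0},{"hand":22,"tx":0,"ty":0,"tz":-0.2,"wx":0,"wy":0,"wz":0},{"hand":22,"tx":0,"ty":0,"tz":0,"wx":0,"wy":0,"wz":0}]' 40;python3 - <<'E'
from h import *; s,R=st(); print((R.T@s["ft_force"]).round(2))
E
```

```text
t: 9.65
ee_pos: [636.5, 9.7, 130.2]
tool_rot: [-0.0, 0.762, 0.648, 0.0]
ft_force: [0.8, -0.4, -0.4]
gripper_width: 0.32
t 9.65 pos [636.5   9.7 130.2] x [0.161 0.987 0.   ] y [ 0.987 -0.161 -0.   ] z [-0.  0. -1.] F [ 0.8  -0.44 -0.39] T [ 0.037 -0.05  -0.005] w 27.3 q [ 0.34  0.7  -0.68  1.62  0.5   1.   -0.67]
[-0.31  0.86  0.39]
```

```bash
python3 -m creep '[{"hand":22,"tx":0,"ty":0.1,"tz":-0.1,"wx":0,"wy":0,"wz":3},{"hand":22,"tx":0,"ty":0,"tz":-0.21,"wx":0,"wy":0,"wz":4},{"hand":22,"tx":0,"ty":0,"tz":-0.21,"wx":0,"wy":0,"wz":4},{"hand":22,"tx":0,"ty":0,"tz":-0.21,"wx":0,"wy":0,"wz":4},{"hand":22,"tx":0,"ty":0,"tz":-0.21,"wx":0,"wy":0,"wz":4},{"hand":22,"tx":0,"ty":0,"tz":-0.21,"wx":0,"wy":0,"wz":4},{"hand":22,"tx":0,"ty":0,"tz":-0.21,"wx":0,"wy":0,"wz":4},{"hand":22,"tx":0,"ty":0,"tz":0,"wx":0,"wy":0,"wz":0}]' 40;python3 - <<'E'
from h import *; s,R=st(); print((R.T@s["ft_force"]).round(2))
E
python3 -m creep '[{"hand":22,"tx":0,"ty":0,"tz":-0.1,"wx":0,"wy":0,"wz":2},{"hand":22,"tx":0,"ty":0,"tz":-0.1,"wx":0,"wy":0,"wz":2},{"hand":22,"tx":0,"ty":0,"tz":-0.0,"wx":0,"wy":0,"wz":0}]' 40;python3 - <<'E'
from h import *; s,R=st(); print((R.T@s["ft_force"]).round(2))
E
```

```text
t: 10.32
ee_pos: [636.6, 9.8, 131.7]
tool_rot: [0.0, 0.892, 0.451, -0.0]
ft_force: [-0.1, -0.7, -1.8]
gripper_width: 0.322
t 10.32 pos [636.6   9.8 131.7] x [ 0.593  0.805 -0.   ] y [ 0.805 -0.593  0.   ] z [ 0. -0. -1.] F [-0.11 -0.68 -1.79] T [-0.028 -0.137  0.215] w 27.5 q [ 0.27  0.67 -0.55  1.62  0.41  0.97 -1.06]
[-0.61  0.32  1.79]
t: 10.57
ee_pos: [636.6, 9.7, 131.8]
tool_rot: [0.0, 0.907, 0.421, -0.0]
ft_force: [1.1, 0.0, -1.1]
gripper_width: 0.319
t 10.57 pos [636.6   9.7 131.8] x [ 0.645  0.764 -0.   ] y [ 0.764 -0.645  0.   ] z [-0. -0. -1.] F [ 1.07  0.04 -1.15] T [-0.058 -0.125  0.252] w 27.2 q [ 0.26  0.67 -0.54  1.62  0.4   0.97 -1.11]
[0.72 0.79 1.15]
```

```bash
python3 -m creep '[{"hand":22,"tx":0,"ty":0,"tz":-0.05,"wx":0,"wy":0,"wz":2},{"hand":22,"tx":0,"ty":0,"tz":-0.1,"wx":0,"wy":0,"wz":2}]' 40;python3 -c "
from h import *; st()"

```

```text
t: 10.73
ee_pos: [636.7, 9.7, 131.9]
tool_rot: [-0.0, 0.921, 0.39, 0.0]
ft_force: [1.1, 0.6, -1.8]
gripper_width: 0.32
t 10.73 pos [636.7   9.7 131.9] x [0.696 0.718 0.   ] y [ 0.718 -0.696 -0.   ] z [-0.  0. -1.] F [ 1.13  0.55 -1.8 ] T [ 0.046 -0.17   0.236] w 27.4 q [ 0.25  0.67 -0.52  1.62  0.38  0.96 -1.17]
```

```bash
python3 -m creep '[{"hand":22,"tx":0,"ty":0,"tz":-0.1,"wx":0,"wy":0,"wz":2},{"hand":22,"tx":0,"ty":0,"tz":-0.1,"wx":0,"wy":0,"wz":1}]' 40;python3 -c "
from h import *; st()"

```

```text
t: 10.9
ee_pos: [636.6, 9.8, 132.2]
tool_rot: [-0.0, 0.931, 0.365, 0.0]
ft_force: [1.3, -0.1, -0.9]
gripper_width: 0.317
t 10.9 pos [636.6   9.8 132.2] x [0.733 0.68  0.   ] y [ 0.68  -0.733 -0.   ] z [-0.  0. -1.] F [ 1.27 -0.1  -0.87] T [ 0.033 -0.159  0.234] w 27.1 q [ 0.24  0.66 -0.5   1.62  0.37  0.96 -1.21]
```

```bash
cat > chk.py <<'E'
from h import *
import sys
s,R=st(); sys.exit(1 if abs(s["ft_torque"][2])>0.34 or abs(s["ft_force"][2])>4 or np.hypot(*s["ft_force"][:2])>5 else 0)
E
python3 -m creep '[{"hand":22,"tx":0,"ty":0,"tz":-0.1,"wx":0,"wy":0,"wz":2},{"hand":22,"tx":0,"ty":0,"tz":-0.1,"wx":0,"wy":0,"wz":1.5}]' >/dev/null && python3 chk.py && python3 -m creep '[{"hand":22,"tx":0,"ty":0,"tz":-0.1,"wx":0,"wy":0,"wz":2},{"hand":22,"tx":0,"ty":0,"tz":-0.1,"wx":0,"wy":0,"wz":1.5}]' >/dev/null && python3 chk.py &&  python3 -m creep '[{"hand":22,"tx":0,"ty":0,"tz":-0.05,"wx":0,"wy":0,"wz":2},{"hand":22,"tx":0,"ty":0,"tz":-0.05,"wx":0,"wy":0,"wz":1.5}]' >/dev/null && python3 chk.py &&  python3 -m creep '[{"hand":22,"tx":0,"ty":0,"tz":-0.1,"wx":0,"wy":0,"wz":2},{"hand":22,"tx":0,"ty":0,"tz":-0.1,"wx":0,"wy":0,"wz":1.5}]' >/dev/null && python3 chk.py
```

```text
t 11.07 pos [636.6   9.7 132.3] x [ 0.774  0.634 -0.   ] y [ 0.634 -0.774 -0.   ] z [-0.  0. -1.] F [ 0.62  0.12 -2.59] T [-0.006 -0.211  0.495] w 27.3 q [ 0.23  0.66 -0.49  1.62  0.36  0.96 -1.26]
```

```bash
python3 -m creep '[{"hand":22,"tx":0,"ty":0,"tz":0.1,"wx":0,"wy":0,"wz":0}]' >/dev/null; python3 chk.py;  python3 - <<'E'
from h import *
c=bot.camera("wrist"); P,ok=wcloud(c); cv2.imwrite("pics/w4z.png",cv2.resize(c["color"][100:330,220:420],None,fx=3.4,fy=2.6,interpolation=2))
c=bot.camera("side"); cv2.imwrite("pics/s4.png",cv2.resize(c["color"][150:230,260:360],None,fx=8,fy=7.4,interpolation=2))
nutmeas(("wrist",))
E
```

```text
t 11.15 pos [636.6   9.8 132.3] x [ 0.774  0.633 -0.   ] y [ 0.633 -0.774  0.   ] z [-0. -0. -1.] F [-0.58 -0.13 -1.86] T [ 0.01  -0.196  0.433] w 27.2 q [ 0.23  0.66 -0.49  1.62  0.36  0.96 -1.26]
wrist red 24 rect [602.7   5.3] [79.2  4.5] 28.4 z [105.3 186.3 188.4 188.7]
wrist orange 3648 rect [635.9  10.1] [29.5 28.5] 41.2 z [133.8 146.9 147.6 148.1]
wrist stud 39080 rect [638.4  12.1] [ 37.2 131.4] 42.3 z [159.9 197.5 210.5 215.6]
lipz [82.  82.9 85.5 86.9 88.1]
```

View pics/w4z.png

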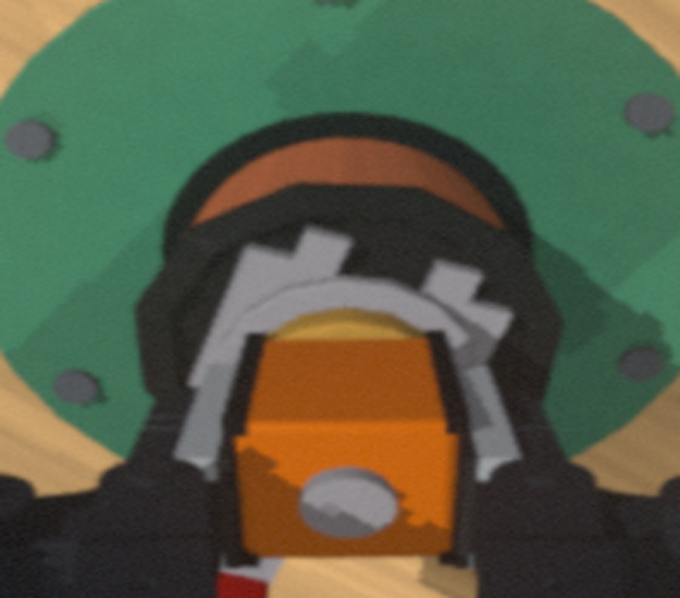

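View pics/s4.png

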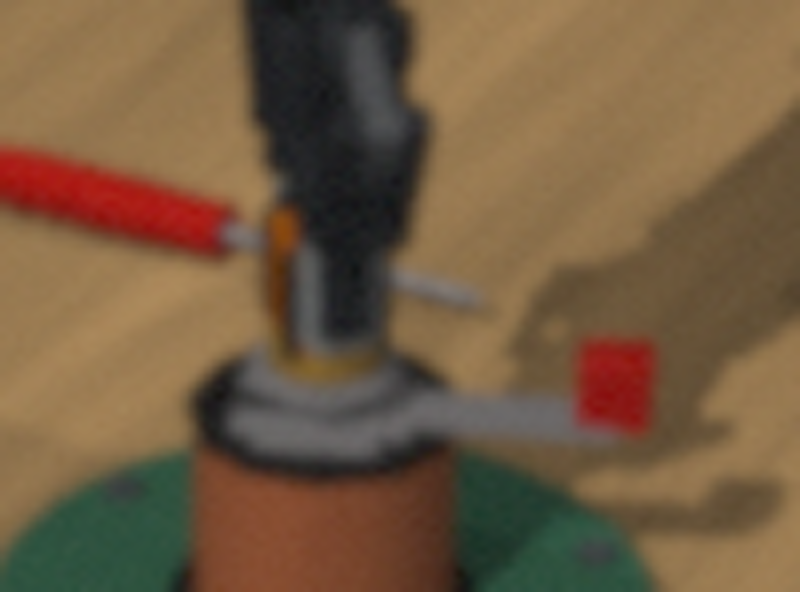

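The torque jumped from 0.23 to 0.45–0.50 N m after about 2.06 rad of turn. That rise fits the 6 N m/rad drum spring working against a hard stop. I'll unwind the twist and release.

```bash
python3 -m creep '[{"hand":22,"tx":0,"ty":0,"tz":0,"wx":0,"wy":0,"wz":-2},{"hand":22,"tx":0,"ty":0,"tz":0.1,"wx":0,"wy":0,"wz":-1.7},{"hand":22,"tx":0,"ty":0,"tz":0,"wx":0,"wy":0,"wz":0}]' >/dev/null; python3 chk.py
python3 -m creep '[{"hand":30,"tx":0,"ty":0,"tz":0,"wx":0,"wy":0,"wz":0},{"hand":38,"tx":0,"ty":0,"tz":0,"wx":0,"wy":0,"wz":0},{"hand":46,"tx":0,"ty":0,"tz":0,"wx":0,"wy":0,"wz":0},{"hand":60,"tx":0,"ty":0,"tz":0,"wx":0,"wy":0,"wz":0},{"hand":60,"tx":0,"ty":0,"tz":-10,"wx":0,"wy":0,"wz":0},{"hand":60,"tx":0,"ty":0,"tz":-25,"wx":0,"wy":0,"wz":0},{"hand":60,"tx":0,"ty":0,"tz":-25,"wx":0,"wy":0,"wz":3},{"hand":60,"tx":0,"ty":0,"tz":-25,"wx":0,"wy":0,"wz":3},{"hand":60,"tx":0,"ty":0,"tz":-15,"wx":0,"wy":0,"wz":6},{"hand":60,"tx":0,"ty":0,"tz":0,"wx":0,"wy":0,"wz":6}]'; python3 - <<'E'
from h import *
st()
c=bot.camera("side"); P,ok=cloud(c); cv2.imwrite("pics/s5.png",cv2.resize(c["color"][150:230,260:360],None,fx=8,fy=7.4,interpolation=2))
X,Y,Z=P[...,0],P[...,1],P[...,2]
c=bot.camera("wrist"); Pw,okw=wcloud(c); cv2.imwrite("pics/w5.png",c["color"])
Xw,Yw,Zw=Pw[...,0],Pw[...,1],Pw[...,2]
for nm,PP,o in(("side",P,ok),("wrist",Pw,okw)):
    x=PP[...,0]-635.8;y=PP[...,1]-9.8;r=np.hypot(x,y);z=PP[...,2]
    for a,b in((15.5,17),(17,19),(19,21),(21,23),(23,25)):
        m=o&(r>a)&(r<b)&(z>78)&(z<115); print(nm,a,b,m.sum(),np.percentile(z[m],[10,30,50,70,90]).round(1))
    u=x*np.cos(np.radians(25.3))+y*np.sin(np.radians(25.3)); v=-x*np.sin(np.radians(25.3))+y*np.cos(np.radians(25.3))
    m=o&(u<-40)&(u>-66)&(abs(v)<5)&(z>70); print("arm z",m.sum(),np.percentile(z[m],[10,50,90]).round(1))
nutmeas(("wrist",))
E
```

```text
t 11.55 pos [636.6   9.7 132.2] x [0.73  0.683 0.   ] y [ 0.683 -0.73  -0.   ] z [-0.  0. -1.] F [ 1.26  0.45 -1.99] T [ 0.053 -0.178  0.145] w 27.7 q [ 0.24  0.66 -0.5   1.62  0.37  0.96 -1.21]
t: 12.38
ee_pos: [638.4, 10.3, 237.3]
tool_rot: [0.0, 0.977, 0.214, 0.004]
ft_force: [0.8, -0.0, -1.2]
gripper_width: 0.698
t 12.38 pos [638.4  10.3 237.3] x [0.909 0.418 0.007] y [ 0.418 -0.909  0.002] z [ 0.007  0.001 -1.   ] F [ 0.82 -0.03 -1.21] T [ 0.036 -0.035 -0.038] w 59.6 q [ 0.21  0.55 -0.46  1.48  0.26  1.16 -1.42]
side 15.5 17 38 [ 87.2  99.8 104.4 109.1 113.4]
side 17 19 51 [ 87.   98.  101.  105.8 110.8]
side 19 21 46 [ 86.9  95.6  97.6 100.8 101.7]
side 21 23 43 [ 83.4  87.1  97.6  99.5 100.8]
side 23 25 34 [82.  84.3 86.2 87.4 88.1]
arm z 27 [86. 87. 88.]
wrist 15.5 17 163 [100.6 101.4 106.1 109.6 111. ]
wrist 17 19 167 [ 83.5 100.4 100.9 101.3 101.9]
wrist 19 21 266 [ 82.6  98.2 100.5 101.1 101.8]
wrist 21 23 206 [ 82.3  86.8  87.4  88.1 100.5]
wrist 23 25 209 [82.5 86.4 87.  87.4 88.1]
arm z 232 [86.6 87.3 88.3]
wrist red 311 rect [561.8 -23.8] [21.3 13.4] 25.2 z [106.9 110.6 111.3 111.8]
wrist orange 1283 rect [641.4   4.8] [29.  44.9] 44.5 z [135.2 146.8 147.4 148. ]
wrist stud 38284 rect [636.6  10.8] [ 41.4 138. ] 25.1 z [251.3 300.5 314.  320. ]
lipz [81.8 82.9 85.5 87.1 88.1]
```

View pics/s5.png

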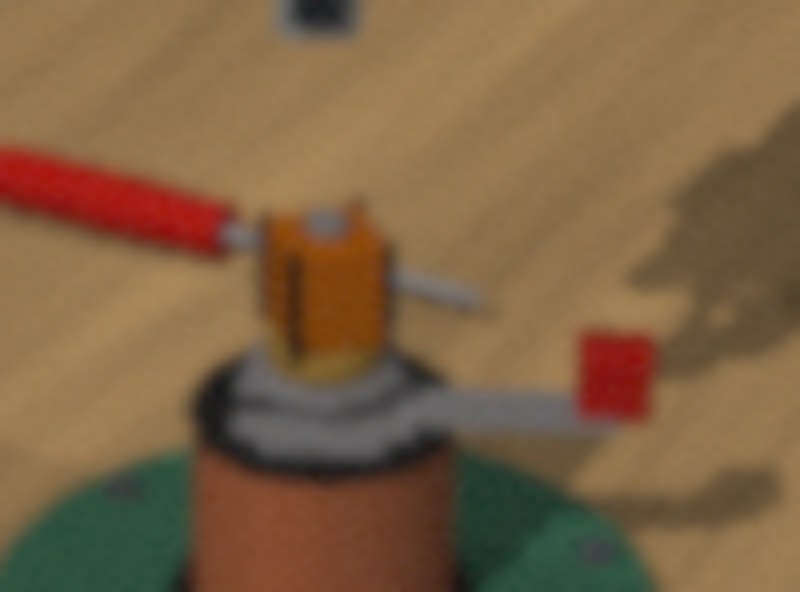

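View pics/w5.png

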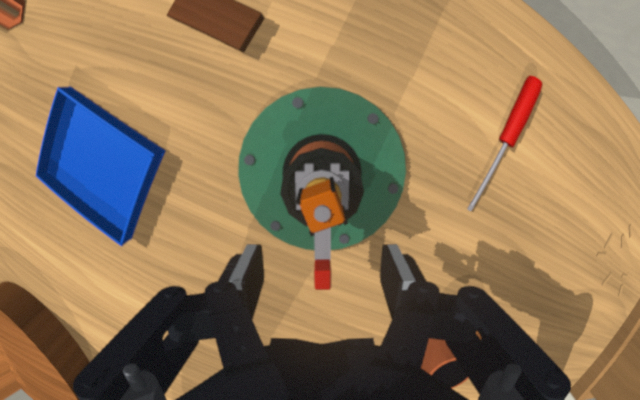

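The flange top reads 100.9, which puts the foot at about 95.9. That is about 8.9 mm above the washer top at 87.0, matching the stop's 8.5 mm, so the nut is backed off. Now the tongue: wrist view (322,275), with the jaws already square to it.

```bash
python3 -m creep '[{"hand":55,"tx":-20,"ty":0,"tz":0,"wx":0,"wy":0,"wz":0},{"hand":50,"tx":-30,"ty":-0.5,"tz":10,"wx":0,"wy":0,"wz":0},{"hand":45,"tx":-25,"ty":0,"tz":20,"wx":0,"wy":0,"wz":0},{"hand":45,"tx":-7.5,"ty":0,"tz":30,"wx":0,"wy":0,"wz":0},{"hand":45,"tx":0,"ty":0,"tz":30,"wx":0,"wy":0,"wz":0},{"hand":45,"tx":0,"ty":0,"tz":5,"wx":0,"wy":0,"wz":0},{"hand":45,"tx":0,"ty":0,"tz":0,"wx":0,"wy":0,"wz":0},{"hand":45,"tx":0,"ty":0,"tz":0,"wx":0,"wy":0,"wz":0}]' 20; python3 - <<'E'
from h import *
st()
c=bot.camera("wrist"); P,ok=wcloud(c); cv2.imwrite("pics/w6.png",c["color"]); h=hsv(c)
m=ok&((h[...,0]<6)|(h[...,0]>174))&(h[...,1]>150)&(np.hypot(P[...,0]-562,P[...,1]+25)<30)
for lo in (105,108.5,109.5):
    p=P[m&(P[...,2]>lo)]; print(len(p),np.median(p[:,2]),cv2.minAreaRect(p[:,:2].astype(np.float32)))
E
```

```text
t: 13.2
ee_pos: [562.3, -24.2, 137.8]
tool_rot: [-0.0, 0.976, 0.217, 0.0]
ft_force: [-0.5, 0.5, 0.1]
gripper_width: 0.529
t 13.2 pos [562.3 -24.2 137.8] x [0.906 0.424 0.   ] y [ 0.424 -0.906 -0.001] z [ 0.     0.001 -1.   ] F [-0.54  0.53  0.06] T [-0.019 -0.034 -0.   ] w 45.2 q [ 0.28  0.55 -0.44  1.81  0.3   0.85 -1.43]
942 110.6232218704355 ((561.8305053710938, -24.036521911621094), (20.981491088867188, 14.482330322265625), 24.851572036743164)
878 110.66526124398231 ((561.7925415039062, -24.062013626098633), (20.894765853881836, 14.472494125366211), 24.756677627563477)
838 110.70403411308524 ((561.8120727539062, -24.05170440673828), (20.959552764892578, 14.35246467590332), 24.164716720581055)
```

View pics/w6.png

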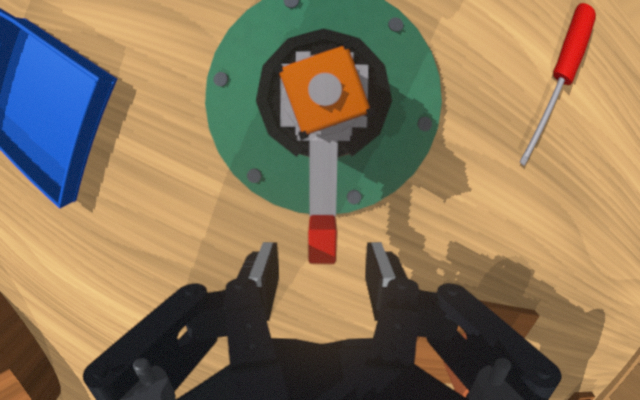

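```bash
python3 -m creep '[{"hand":40,"tx":-0.2,"ty":0.2,"tz":12,"wx":0,"wy":0,"wz":0},{"hand":36,"tx":0,"ty":0,"tz":15,"wx":0,"wy":0,"wz":0},{"hand":32,"tx":0,"ty":0,"tz":9,"wx":0,"wy":0,"wz":0},{"hand":28,"tx":0,"ty":0,"tz":0,"wx":0,"wy":0,"wz":0},{"hand":24,"tx":0,"ty":0,"tz":0,"wx":0,"wy":0,"wz":0},{"hand":21,"tx":0,"ty":0,"tz":0,"wx":0,"wy":0,"wz":0},{"hand":20,"tx":0,"ty":0,"tz":0,"wx":0,"wy":0,"wz":0}]' 20; python3 - <<'E'
from h import *
s,R=st(); print((R.T@s["ft_force"]).round(2))
c=bot.camera("wrist"); cv2.imwrite("pics/w7.png",cv2.resize(c["color"][120:360,200:440],None,fx=3,fy=2.5))
E
```

```text
t: 13.83
ee_pos: [562.2, -24.8, 102.2]
tool_rot: [0.0, 0.976, 0.216, 0.001]
ft_force: [0.1, -0.4, 0.6]
gripper_width: 0.231
t 13.83 pos [562.2 -24.8 102.2] x [0.906 0.422 0.001] y [ 0.422 -0.906  0.001] z [ 0.002  0.    -1.   ] F [ 0.08 -0.39  0.6 ] T [-0.058  0.009  0.031] w 19.8 q [ 0.27  0.59 -0.41  1.85  0.33  0.76 -1.46]
[-0.09  0.39 -0.6 ]
```

View pics/w7.png

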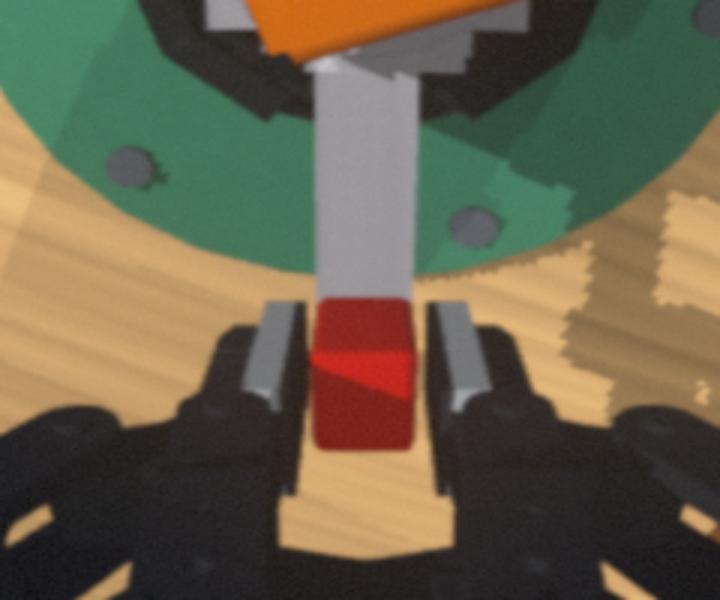

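```bash
python3 -m creep '[{"hand":20,"tx":0,"ty":-0.5,"tz":1,"wx":0,"wy":0,"wz":0},{"hand":18,"tx":0,"ty":0,"tz":0,"wx":0,"wy":0,"wz":0},{"hand":17,"tx":0,"ty":0,"tz":-0.1,"wx":0,"wy":0,"wz":0},{"hand":16.3,"tx":0,"ty":0,"tz":-0.1,"wx":0,"wy":0,"wz":0},{"hand":15.6,"tx":0,"ty":0,"tz":-0.1,"wx":0,"wy":0,"wz":0},{"hand":14,"tx":0,"ty":0,"tz":-0.1,"wx":0,"wy":0,"wz":0}]' 20; python3 - <<'E'
from h import *
s,R=st(); print((R.T@s["ft_force"]).round(2))
E
python3 -m creep '[{"hand":10,"tx":0,"ty":0,"tz":-0.1,"wx":0,"wy":0,"wz":0},{"hand":10,"tx":0,"ty":0,"tz":0,"wx":0,"wy":0,"wz":0}]' 30; python3 - <<'E'
from h import *
s,R=st(); print((R.T@s["ft_force"]).round(2))
E
```

```text
t: 14.38
ee_pos: [561.3, -24.6, 100.6]
tool_rot: [0.0, 0.976, 0.216, 0.0]
ft_force: [1.6, 0.3, 0.2]
gripper_width: 0.183
t 14.38 pos [561.3 -24.6 100.6] x [0.907 0.422 0.   ] y [ 0.422 -0.907  0.   ] z [ 0. -0. -1.] F [1.56 0.33 0.16] T [-0.082 -0.01  -0.02 ] w 15.7 q [ 0.27  0.59 -0.41  1.85  0.33  0.76 -1.46]
[ 1.56  0.36 -0.16]
t: 14.55
ee_pos: [561.3, -24.6, 100.7]
tool_rot: [-0.0, 0.976, 0.216, -0.0]
ft_force: [-0.3, -1.3, -0.2]
gripper_width: 0.184
t 14.55 pos [561.3 -24.6 100.7] x [ 0.907  0.422 -0.   ] y [ 0.422 -0.907 -0.   ] z [-0.  0. -1.] F [-0.29 -1.34 -0.16] T [-0.037 -0.032 -0.028] w 15.7 q [ 0.27  0.59 -0.41  1.85  0.33  0.76 -1.46]
[-0.83  1.1   0.16]
```

```bash
python3 -m creep '[{"hand":10,"tx":0,"ty":0,"tz":0,"wx":0,"wy":0,"wz":0},{"hand":10,"tx":0,"ty":0,"tz":-1,"wx":0,"wy":0,"wz":0},{"hand":10,"tx":0,"ty":0,"tz":-1,"wx":0,"wy":0,"wz":0},{"hand":10,"tx":0,"ty":0,"tz":-1,"wx":0,"wy":0,"wz":0},{"hand":10,"tx":0,"ty":0,"tz":0,"wx":0,"wy":0,"wz":0}]' 50; python3 - <<'E'
from h import *
s,R=st(); print((R.T@s["ft_force"]).round(2))
E
python3 -m creep '[{"hand":10,"tx":0,"ty":0,"tz":-1.2,"wx":0,"wy":0,"wz":0},{"hand":10,"tx":0,"ty":0,"tz":-1.2,"wx":0,"wy":0,"wz":0},{"hand":10,"tx":0,"ty":0,"tz":0,"wx":0,"wy":0,"wz":0},{"hand":10,"tx":0,"ty":0,"tz":0,"wx":0,"wy":0,"wz":0}]' 50; cat > wz.py <<'E'
from h import *
import sys
s,R=st(); print((R.T@s["ft_force"]).round(2))
c=bot.camera("wrist"); P,ok=wcloud(c); cv2.imwrite(f"pics/{sys.argv[1]}.png",c["color"])
t=R.T@np.array([1,0,0])
Q=(P-s["ee_pos"])@R; x,y,z=Q[...,0],Q[...,1],-Q[...,2]+s["ee_pos"][2]
h=hsv(c); gray=(h[...,1]<60)&(h[...,2]>70)&ok
for a,b in((12,25),(25,38),(38,52),(57,62),(62,70),(70,85),(85,100),(100,110)):
    m=gray&(x>a)&(x<b)&(abs(y)<(5 if b<55 else 24))&(z>s["ee_pos"][2]-22)&(z<s["ee_pos"][2]-2)
    if m.sum()>3: print("tool x",a,b,m.sum(),np.percentile(z[m],[20,50,80]).round(1))
E
python3 wz.py w8
```

```text
t: 14.97
ee_pos: [561.4, -24.4, 103.9]
tool_rot: [-0.0, 0.976, 0.216, 0.0]
ft_force: [0.8, -0.3, -1.4]
gripper_width: 0.177
t 14.97 pos [561.4 -24.4 103.9] x [0.907 0.422 0.   ] y [ 0.422 -0.907 -0.   ] z [ 0.  0. -1.] F [ 0.78 -0.32 -1.38] T [0.044 0.081 0.029] w 15.1 q [ 0.27  0.59 -0.41  1.85  0.33  0.77 -1.46]
[0.57 0.62 1.38]
t: 15.3
ee_pos: [561.4, -24.5, 106.2]
tool_rot: [0.0, 0.976, 0.216, 0.0]
ft_force: [-0.4, 0.4, -1.1]
gripper_width: 0.178
t 15.3 pos [561.4 -24.5 106.2] x [0.907 0.422 0.   ] y [ 0.422 -0.907  0.   ] z [ 0.  0. -1.] F [-0.37  0.4  -1.14] T [-0.071  0.118 -0.017] w 15.2 q [ 0.27  0.59 -0.42  1.85  0.32  0.77 -1.45]
[-0.16 -0.52  1.14]
tool x 12 25 501 [92.4 92.9 93.3]
tool x 25 38 550 [92.3 92.8 93.3]
tool x 38 52 647 [92.1 92.7 93.2]
tool x 57 62 471 [ 92.2  92.9 100.2]
tool x 62 70 618 [ 92.3  93.1 100.9]
tool x 70 85 269 [ 92.4  93.4 101.2]
tool x 85 100 116 [92.  92.6 93.2]
tool x 100 110 57 [92.  92.6 93.1]
```

View pics/w8.png

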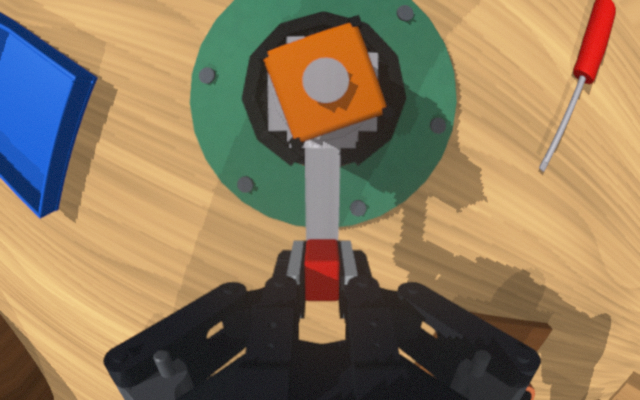

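```bash
python3 -m creep '[{"hand":10,"tx":-3,"ty":0,"tz":0,"wx":0,"wy":0,"wz":0},{"hand":10,"tx":-5,"ty":0,"tz":0,"wx":0,"wy":0,"wz":0},{"hand":10,"tx":-5,"ty":0,"tz":0,"wx":0,"wy":0,"wz":0},{"hand":10,"tx":-2,"ty":0,"tz":0,"wx":0,"wy":0,"wz":0}]'; python3 wz.py w9 && python3 -m creep '[{"hand":10,"tx":-5,"ty":0,"tz":0,"wx":0,"wy":0,"wz":0},{"hand":10,"tx":-5,"ty":0,"tz":0,"wx":0,"wy":0,"wz":0},{"hand":10,"tx":-6,"ty":0,"tz":0,"wx":0,"wy":0,"wz":0},{"hand":10,"tx":-6,"ty":0,"tz":0,"wx":0,"wy":0,"wz":0},{"hand":10,"tx":-2,"ty":0,"tz":0,"wx":0,"wy":0,"wz":0}]'; python3 wz.py w10
```

```text
t: 15.68
ee_pos: [546.6, -31.5, 106.0]
tool_rot: [0.0, 0.976, 0.216, -0.001]
ft_force: [-0.4, -0.3, -0.7]
gripper_width: 0.172
t 15.68 pos [546.6 -31.5 106. ] x [ 0.907  0.422 -0.001] y [ 0.422 -0.907 -0.   ] z [-0.001 -0.    -1.   ] F [-0.36 -0.32 -0.75] T [-0.049  0.071 -0.02 ] w 14.7 q [ 0.29  0.57 -0.42  1.89  0.32  0.75 -1.45]
[-0.46  0.14  0.75]
tool x 12 25 504 [92.1 92.6 93.1]
tool x 25 38 549 [92.  92.5 92.9]
tool x 38 52 650 [92.  92.6 93.1]
tool x 57 62 739 [91.9 92.4 92.9]
tool x 62 70 1751 [91.9 92.5 93. ]
tool x 70 85 2625 [ 92.   92.7 100.6]
tool x 85 100 774 [ 92.5 100.5 101.4]
tool x 100 110 30 [100.3 100.8 101.4]
t: 16.15
ee_pos: [524.7, -41.7, 106.1]
tool_rot: [0.0, 0.976, 0.216, -0.001]
ft_force: [-0.6, -0.6, -0.9]
gripper_width: 0.178
t 16.15 pos [524.7 -41.7 106.1] x [ 0.907  0.422 -0.001] y [ 0.422 -0.907  0.   ] z [-0.001 -0.    -1.   ] F [-0.55 -0.56 -0.9 ] T [ 0.     0.055 -0.04 ] w 15.2 q [ 0.31  0.54 -0.42  1.94  0.32  0.72 -1.43]
[-0.73  0.27  0.91]
tool x 12 25 499 [92.2 92.6 93.1]
tool x 25 38 551 [92.1 92.6 93.2]
tool x 38 52 651 [92.  92.6 93.1]
tool x 57 62 754 [92.  92.6 93.1]
tool x 62 70 1737 [92.  92.5 93. ]
tool x 70 85 2384 [91.9 92.5 93.1]
tool x 85 100 2307 [91.9 92.5 93. ]
tool x 100 110 1353 [ 92.9 100.7 101.5]
```

View pics/w10.png

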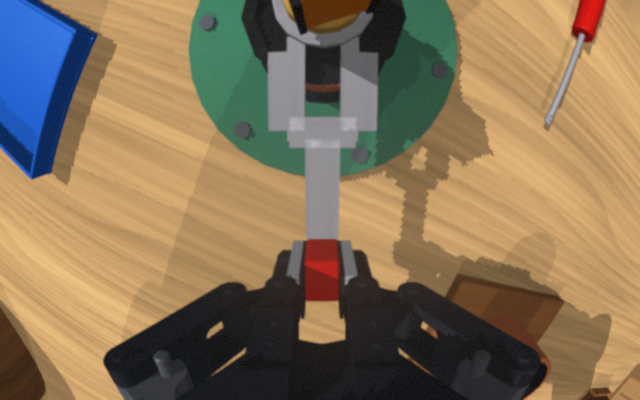

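```bash
python3 -m creep '[{"hand":10,"tx":-6,"ty":0,"tz":0,"wx":0,"wy":0,"wz":0},{"hand":10,"tx":-10,"ty":0,"tz":0,"wx":0,"wy":0,"wz":0},{"hand":10,"tx":-12,"ty":0,"tz":0,"wx":0,"wy":0,"wz":0},{"hand":10,"tx":-8,"ty":0,"tz":-2,"wx":0,"wy":0,"wz":0},{"hand":10,"tx":-2,"ty":0,"tz":-12,"wx":0,"wy":0,"wz":0},{"hand":10,"tx":0,"ty":0,"tz":-18,"wx":0,"wy":0,"wz":0},{"hand":10,"tx":0,"ty":0,"tz":-20,"wx":0,"wy":0,"wz":0},{"hand":10,"tx":0,"ty":0,"tz":-20,"wx":0,"wy":0,"wz":0},{"hand":10,"tx":0,"ty":0,"tz":-15,"wx":0,"wy":0,"wz":0},{"hand":10,"tx":0,"ty":0,"tz":-8,"wx":0,"wy":0,"wz":-2}]';python3 -m creep '[{"hand":10,"tx":0,"ty":0,"tz":0,"wx":0,"wy":0,"wz":-5},{"hand":10,"tx":0,"ty":0,"tz":0,"wx":0,"wy":0,"wz":-6},{"hand":10,"tx":0,"ty":0,"tz":0,"wx":0,"wy":0,"wz":-6},{"hand":10,"tx":0,"ty":0,"tz":0,"wx":0,"wy":0,"wz":-6},{"hand":10,"tx":0,"ty":0,"tz":0,"wx":0,"wy":0,"wz":-6},{"hand":10,"tx":0,"ty":0,"tz":0,"wx":0,"wy":0,"wz":-6},{"hand":10,"tx":0,"ty":0,"tz":0,"wx":0,"wy":0,"wz":-6},{"hand":10,"tx":0,"ty":0,"tz":0,"wx":0,"wy":0,"wz":-6},{"hand":10,"tx":0,"ty":0,"tz":0,"wx":0,"wy":0,"wz":-5},{"hand":10,"tx":0,"ty":0,"tz":0,"wx":0,"wy":0,"wz":-2.5}]'; python3 - <<'E'
from h import *
s,R=st(); nutmeas(("top",))
print(R.T@(np.array([516.2,266.5,130])-s["ee_pos"]))
c=bot.camera("top"); P,ok=cloud(c); h=hsv(c)
p=P[ok&(h[...,0]>65)&(h[...,0]<95)&(h[...,1]>80)&(P[...,2]<30)]; print(cv2.minEnclosingCircle(p[:,:2].astype(np.float32)))
cv2.imwrite("pics/t11.png",c["color"])
E
```

```text
t: 17.03
ee_pos: [491.8, -57.2, 203.2]
tool_rot: [0.001, 0.973, 0.233, 0.001]
ft_force: [-0.2, -0.1, -1.2]
gripper_width: 0.175
t: 17.87
ee_pos: [491.0, -57.4, 201.1]
tool_rot: [0.0, 0.756, 0.654, -0.0]
ft_force: [0.1, 0.2, -2.3]
gripper_width: 0.178
t 17.87 pos [491.  -57.4 201.1] x [ 0.144  0.99  -0.   ] y [ 0.99  -0.144 -0.   ] z [-0. -0. -1.] F [ 0.08  0.22 -2.34] T [-0.084 -0.024 -0.01 ] w 15.2 q [ 0.6   0.43 -0.75  1.9   0.35  0.95 -0.47]
top red 0
top orange 120 rect [636.3   9.6] [26.5 27.7] 44.0 z [144.  146.3 147.6 148.6]
top stud 43 rect [577.2 -20.5] [ 90.8 116.3] 78.6 z [147.1 150.9 279.9 281.4]
[324.14973333 -21.53749968  71.03047371]
((635.4110107421875, 10.046616554260254), 95.61682891845703)
```

View pics/t11.png

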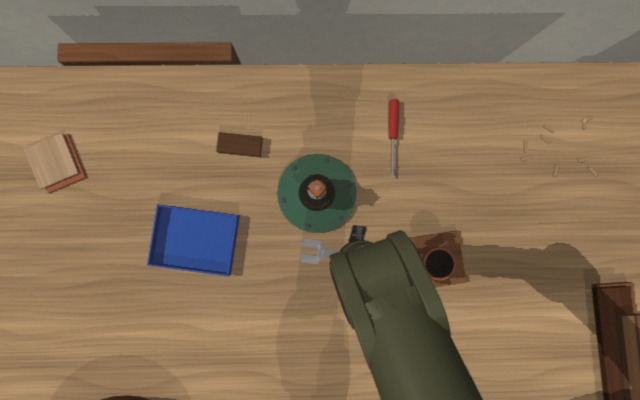

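```bash
python3 -m creep '[{"hand":10,"tx":10,"ty":-0.5,"tz":0,"wx":0,"wy":0,"wz":0},{"hand":10,"tx":22,"ty":-1,"tz":0,"wx":0,"wy":0,"wz":0},{"hand":10,"tx":34,"ty":-2,"tz":0,"wx":0,"wy":0,"wz":0},{"hand":10,"tx":36,"ty":-3,"tz":0,"wx":0,"wy":0,"wz":0},{"hand":10,"tx":36,"ty":-3,"tz":5,"wx":0,"wy":0,"wz":0},{"hand":10,"tx":36,"ty":-3,"tz":10,"wx":0,"wy":0,"wz":0},{"hand":10,"tx":36,"ty":-3,"tz":10,"wx":0,"wy":0,"wz":0},{"hand":10,"tx":36,"ty":-2,"tz":15,"wx":0,"wy":0,"wz":0},{"hand":10,"tx":34,"ty":-2,"tz":15,"wx":0,"wy":0,"wz":0},{"hand":10,"tx":26,"ty":-1,"tz":10,"wx":0,"wy":0,"wz":0}]';python3 -m creep '[{"hand":10,"tx":13,"ty":-1,"tz":4,"wx":0,"wy":0,"wz":0},{"hand":10,"tx":5,"ty":0,"tz":2,"wx":0,"wy":0,"wz":0},{"hand":10,"tx":0,"ty":0,"tz":0,"wx":0,"wy":0,"wz":0},{"hand":10,"tx":0,"ty":0,"tz":0,"wx":0,"wy":0,"wz":0}]'; python3 wz.py w12; python3 - <<'E'
from h import *
s=bot.observe();R=Rt(s["tool_rot"])
print("d",R.T@(np.array([516.2,266.5,23.5])-s["ee_pos"]))
c=bot.camera("top"); cv2.imwrite("pics/t12.png",cv2.resize(c["color"][180:300,100:300],None,fx=4,fy=4))
E
```

```text
t: 18.8
ee_pos: [515.3, 252.7, 135.1]
tool_rot: [-0.001, 0.757, 0.653, 0.0]
ft_force: [0.4, 0.9, -1.0]
gripper_width: 0.172
t: 19.13
ee_pos: [518.2, 266.0, 130.2]
tool_rot: [0.0, 0.758, 0.652, -0.0]
ft_force: [1.0, -0.3, -1.3]
gripper_width: 0.174
t 19.13 pos [518.2 266.  130.2] x [ 0.149  0.989 -0.001] y [ 0.989 -0.149  0.   ] z [-0.    -0.001 -1.   ] F [ 1.02 -0.33 -1.28] T [-0.078 -0.024  0.006] w 14.9 q [-0.1   0.63 -0.67  1.77  0.48  0.92 -1.13]
[-0.17  1.05  1.28]
tool x 12 25 519 [116.3 116.7 117.2]
tool x 25 38 546 [116.2 116.7 117.2]
tool x 38 52 638 [116.1 116.6 117.2]
tool x 57 62 721 [116.1 116.7 117.2]
tool x 62 70 1641 [116.1 116.6 117.2]
tool x 70 85 2332 [116.1 116.6 117.2]
tool x 85 100 2269 [116.  116.6 117.1]
tool x 100 110 562 [115.9 116.5 117.1]
d [  0.96336126  -2.52753894 106.87262554]
```

View pics/w12.png

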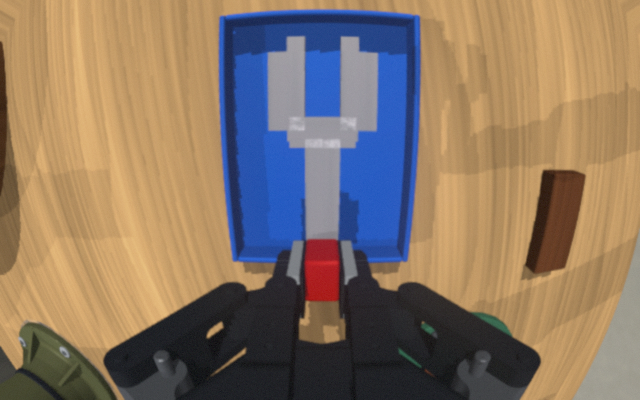

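View pics/t12.png

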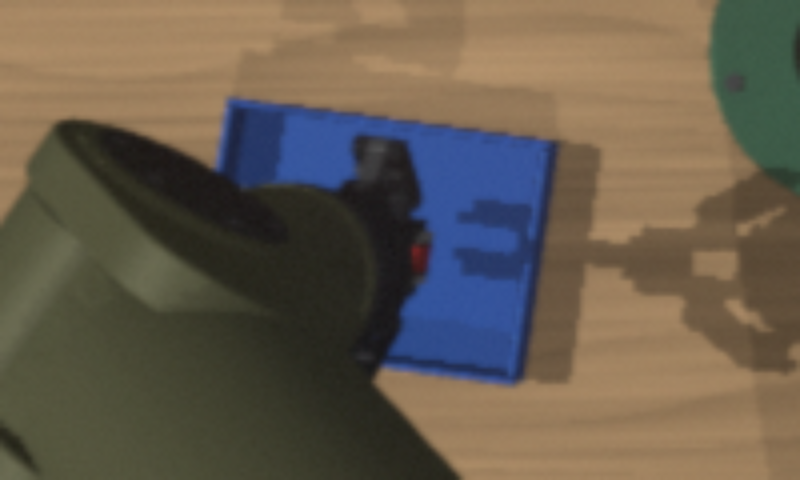

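```bash
python3 -m creep '[{"hand":10,"tx":0.5,"ty":-2.5,"tz":12,"wx":0,"wy":0,"wz":0},{"hand":10,"tx":0.5,"ty":0,"tz":18,"wx":0,"wy":0,"wz":0},{"hand":10,"tx":0,"ty":0,"tz":18,"wx":0,"wy":0,"wz":0},{"hand":10,"tx":0,"ty":0,"tz":18,"wx":0,"wy":0,"wz":0},{"hand":10,"tx":0,"ty":0,"tz":14,"wx":0,"wy":0,"wz":0},{"hand":10,"tx":0,"ty":0,"tz":10,"wx":0,"wy":0,"wz":0},{"hand":10,"tx":0,"ty":0,"tz":7,"wx":0,"wy":0,"wz":0},{"hand":10,"tx":0,"ty":0,"tz":4,"wx":0,"wy":0,"wz":0},{"hand":10,"tx":0,"ty":0,"tz":0,"wx":0,"wy":0,"wz":0},{"hand":10,"tx":0,"ty":0,"tz":0,"wx":0,"wy":0,"wz":0}]'; python3 wz.py w13
```

```text
t: 20.07
ee_pos: [516.3, 268.0, 29.6]
tool_rot: [0.0, 0.758, 0.652, 0.0]
ft_force: [-0.7, -0.3, -1.5]
gripper_width: 0.178
t 20.07 pos [516.3 268.   29.6] x [0.149 0.989 0.   ] y [ 0.989 -0.149  0.001] z [ 0.001  0.    -1.   ] F [-0.7  -0.34 -1.55] T [-0.072  0.046 -0.002] w 15.2 q [-0.17  0.75 -0.57  1.86  0.6   0.71 -1.23]
[-0.44 -0.64  1.55]
tool x 12 25 519 [15.6 16.2 16.6]
tool x 25 38 548 [15.6 16.1 16.6]
tool x 38 52 633 [15.6 16.1 16.6]
tool x 57 62 745 [15.6 16.1 16.6]
tool x 62 70 1657 [15.6 16.1 16.6]
tool x 70 85 2345 [15.5 16.  16.6]
tool x 85 100 2281 [15.5 16.1 16.6]
tool x 100 110 553 [15.4 15.9 16.5]
```

View pics/w13.png

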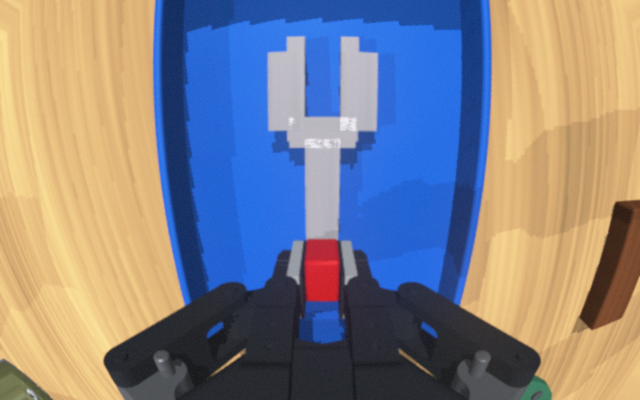

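Washer level and well within the tray walls, about 6 mm above the floor. Lowering slowly.

```bash
python3 -m creep '[{"hand":10,"tx":0,"ty":0,"tz":1.5,"wx":0,"wy":0,"wz":0},{"hand":10,"tx":0,"ty":0,"tz":1.5,"wx":0,"wy":0,"wz":0},{"hand":10,"tx":0,"ty":0,"tz":1,"wx":0,"wy":0,"wz":0},{"hand":10,"tx":0,"ty":0,"tz":0.5,"wx":0,"wy":0,"wz":0},{"hand":10,"tx":0,"ty":0,"tz":0,"wx":0,"wy":0,"wz":0}]' >/dev/null; python3 chk.py
python3 -m creep '[{"hand":10,"tx":0,"ty":0,"tz":0.5,"wx":0,"wy":0,"wz":0},{"hand":10,"tx":0,"ty":0,"tz":0,"wx":0,"wy":0,"wz":0}]' >/dev/null; python3 chk.py
python3 -m creep '[{"hand":10,"tx":0,"ty":0,"tz":0.4,"wx":0,"wy":0,"wz":0},{"hand":10,"tx":0,"ty":0,"tz":0,"wx":0,"wy":0,"wz":0}]' >/dev/null; python3 chk.py
```

```text
t 20.53 pos [516.  267.9  24.6] x [ 0.148  0.989 -0.   ] y [ 0.989 -0.148 -0.   ] z [-0. -0. -1.] F [-0.4   0.03 -1.09] T [-0.086  0.019 -0.011] w 15.0 q [-0.17  0.76 -0.57  1.86  0.6   0.71 -1.24]
t 20.7 pos [516.  268.   24.1] x [0.148 0.989 0.   ] y [ 0.989 -0.148 -0.   ] z [-0.  0. -1.] F [ 0.46  0.27 -0.46] T [ 0.008 -0.02  -0.01 ] w 15.3 q [-0.17  0.76 -0.57  1.86  0.61  0.7  -1.24]
t 20.87 pos [516. 268.  24.] x [0.148 0.989 0.   ] y [ 0.989 -0.148  0.   ] z [ 0.  0. -1.] F [-1.34 -0.33  2.77] T [-0.088  0.212 -0.017] w 14.9 q [-0.17  0.76 -0.57  1.86  0.61  0.7  -1.24]
```

```bash
python3 -m creep '[{"hand":14,"tx":0,"ty":0,"tz":-0.2,"wx":0,"wy":0,"wz":0},{"hand":15.5,"tx":0,"ty":0,"tz":0,"wx":0,"wy":0,"wz":0},{"hand":17,"tx":0,"ty":0,"tz":0,"wx":0,"wy":0,"wz":0},{"hand":20,"tx":0,"ty":0,"tz":0,"wx":0,"wy":0,"wz":0},{"hand":26,"tx":0,"ty":0,"tz":0,"wx":0,"wy":0,"wz":0},{"hand":34,"tx":0,"ty":0,"tz":0,"wx":0,"wy":0,"wz":0},{"hand":34,"tx":0,"ty":0,"tz":0,"wx":0,"wy":0,"wz":0}]' 20 >/dev/null; python3 wz.py w14
```

```text
t 21.45 pos [516.1 268.   23.9] x [0.148 0.989 0.   ] y [ 0.989 -0.148  0.   ] z [ 0.  0. -1.] F [-0.9   0.15 -0.55] T [0.053 0.016 0.002] w 33.8 q [-0.17  0.76 -0.57  1.86  0.61  0.7  -1.24]
[ 0.02 -0.91  0.55]
tool x 12 25 521 [10.  10.5 11. ]
tool x 25 38 546 [ 9.9 10.5 11. ]
tool x 38 52 644 [10.  10.5 11.1]
tool x 57 62 733 [10.  10.5 11. ]
tool x 62 70 1681 [10.  10.5 11. ]
tool x 70 85 2328 [ 9.9 10.5 11. ]
tool x 85 100 2281 [ 9.9 10.5 11.1]
tool x 100 110 550 [ 9.9 10.4 11. ]
```

View pics/w14.png

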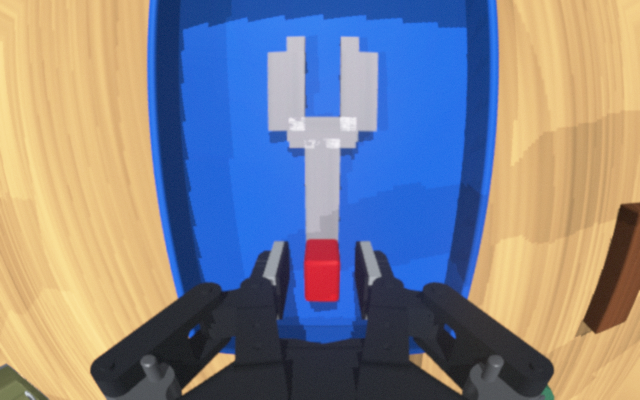

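Washer lies flat, top at 10.5 mm, which is the 5 mm floor plus its 5 mm thickness. The jaws are clear on both sides. Retreat straight up, then a final check.

```bash
python3 -m creep '[{"hand":34,"tx":0,"ty":0,"tz":-5,"wx":0,"wy":0,"wz":0},{"hand":34,"tx":0,"ty":0,"tz":-15,"wx":0,"wy":0,"wz":0},{"hand":34,"tx":0,"ty":0,"tz":-25,"wx":0,"wy":0,"wz":0},{"hand":34,"tx":0,"ty":0,"tz":-30,"wx":0,"wy":0,"wz":0},{"hand":34,"tx":0,"ty":0,"tz":-30,"wx":0,"wy":0,"wz":0},{"hand":34,"tx":0,"ty":0,"tz":-30,"wx":0,"wy":0,"wz":0},{"hand":34,"tx":-20,"ty":0,"tz":-30,"wx":0,"wy":0,"wz":0},{"hand":34,"tx":-30,"ty":0,"tz":-20,"wx":0,"wy":0,"wz":0},{"hand":34,"tx":-20,"ty":0,"tz":-5,"wx":0,"wy":0,"wz":0},{"hand":34,"tx":0,"ty":0,"tz":0,"wx":0,"wy":0,"wz":0}]' 20; python3 - <<'E'
from h import *
st(); nutmeas(("side",))
for n in("side","top","wrist"):
    cv2.imwrite(f"pics/{n}F.png",bot.camera(n)["color"])
E
```

```text
t: 22.33
ee_pos: [506.3, 194.4, 215.9]
tool_rot: [0.002, 0.759, 0.651, 0.0]
ft_force: [-0.1, 0.9, -0.2]
gripper_width: 0.394
t 22.33 pos [506.3 194.4 215.9] x [ 0.153  0.988 -0.002] y [ 0.988 -0.153  0.003] z [ 0.003 -0.003 -1.   ] F [-0.14  0.92 -0.18] T [-0.031 -0.021 -0.003] w 33.6 q [ 0.08  0.48 -0.74  1.77  0.37  1.04 -0.95]
side red 0
side orange 8 rect [638.   24.6] [ 7.  11.6] 38.0 z [130.2 132.2 133.  133.3]
side stud 2
```

View pics/sideF.png

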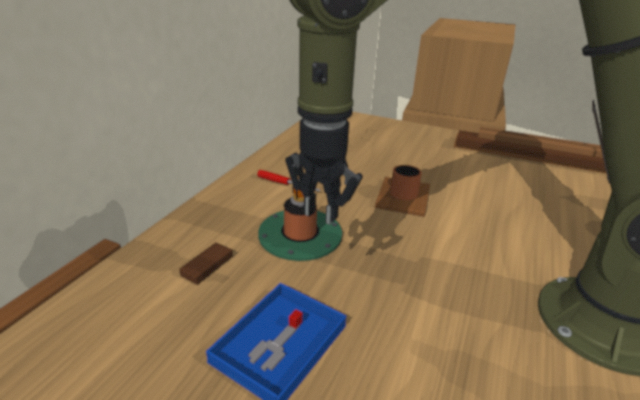

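View pics/wristF.png

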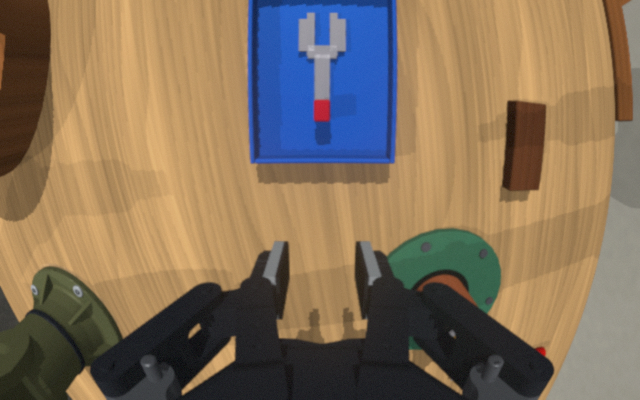

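View pics/topF.png

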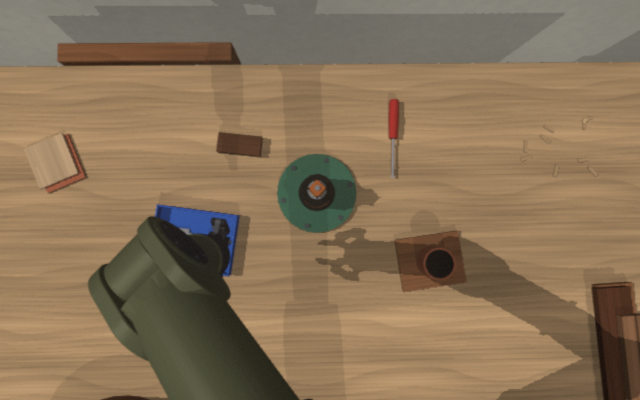

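Washer flat in the tray, tongue up at side (296,318). The sleeve (438,262), offcut (240,145) and screwdriver (394,135) are where they started. The robot is clear of everything, so I'm handing in.

```bash
python3 -m creep '[{"hand":34,"tx":0,"ty":0,"tz":0,"wx":0,"wy":0,"wz":0},{"hand":34,"tx":0,"ty":0,"tz":0,"wx":0,"wy":0,"wz":0}]'; python3 -c "
from cell import bot; print(bot.sign_off())"
```

```text
t: 22.7
ee_pos: [505.3, 199.8, 213.5]
tool_rot: [-0.0, 0.757, 0.653, -0.0]
ft_force: [-0.3, 0.6, -0.6]
gripper_width: 0.401
the job is handed in; nothing more can be done
None
```

The nut is backed off to its stop and the slotted washer lies flat in the blue tray, tongue up and clear of the walls. I handed the job in at about 22.7 s.

- **Nut:** I turned it clockwise in two grips, about 2.06 rad in all. It turned steadily at about 0.2 N m, then rose to 0.43–0.50 N m at the stop, where I let off and released. The largest forces I read on the drum were about 3.3 N sideways and 3.3 N vertically.
- **Clearance:** With the nut at its stop, the foot measured about 8.9 mm above the washer, which fits the stated 8.5 mm. The nut block's top read about 4 mm lower than the stated sizes imply. The flange height and the torque both agreed with the stop, so I went by those.
- **Washer:** I lifted it level by 5.5 mm and drew it out with no sideways load seen. I set it down with about 3 N of contact, and its top then read 10.5 mm, meaning it sits flat on the tray floor.
- **Last checks:** In the last pictures the sleeve, offcut and screwdriver looked unmoved, judged by eye rather than measured. The gripper touched nothing. My final side-camera measurement of the nut failed because the gripper hid it, but the last top view shows the nut and drum in place.

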